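# Load a post foot into the tack-welding jig under its slotted washer

## Robot

A 7-joint arm with a two-finger parallel gripper is mounted at the origin on the work surface. World frame = base frame: x ahead of the robot, y to its left, z up, the work surface at z = 0. Lengths are in mm, angles in rad, forces in N, time in s.
With the tool pointing down it reaches from about 425 to 825 mm from the base axis. Payload 3.6 kg.
Tool frame: the origin (TCP) lies between the finger pads; the fingertips stand ahead of it and the grasp point (between the pads) lies 5 mm behind it (nose_length is the y of the fingertips in the tool frame, in mm); y points along the fingers, z is the direction in which the jaws open and shut, and the axes are right-handed (so a half turn about y gives the same grasp; the last joint's range is limited). The gripper opens to 93 mm and grips with 3 to 60 N. Pads are 15 mm wide; open, the fingers measure 128 mm over their backs; the gripper's body (75 mm by 188 mm) begins 65 mm behind the grasp point.
Start: joints at [-1.325, 0.615, -0.013, 1.423, 0.008, 1.103, -0.04], TCP at [175.096, 625.943, 232.64] pointing down, gripper open.
Joint ranges: [-3.12, 3.12], [-0.3, 2.06], [-1.34, 1.32], [0.26, 2.42], [-1.36, 4.5], [0.01, 1.98], [-2.84, 2.84]. Speed limits (rad/s): [2.79, 2.79, 3.14, 3.14, 3.14, 3.14, 3.14].

## Interface

Orientations are given as a unit quaternion [w, x, y, z].
In Python, from workcell import read_state, capture, job_done, nose_length gives the robot as it stands.
- The arm moves only by the tool arm_command, never from a script. Its argument "moves" is a list of rows, each a list of 3 entries, a list of its own where there are three numbers: the shift along the tool's x, y, z in mm, then the turn, a rotation vector about the tool's x, y, z in rad, then the opening, from -1 (shut) to 1 (fully open). In form: [[[x, y, z], [ax, ay, az], fingers], ...]. A call has 1 to 20 rows; each row shifts and turns the commanded pose from where the row before left it, along the tool's axes as they then stand; what a row does not reach is not made up. A row lasts 1/10 s, in which the tool goes at most 50 mm and 8.59 degrees, less where a joint would pass 70% of its speed; a pose out of reach is approached as far as the arm can. A call with a gripper value outside its range is refused whole. The fingers move at their own pace and stop on an object; "squeeze" is the grip in N (left out, the last holds). Time passes only in rows, so rows that do not move let the fingers close. It gives the time, the measured TCP pose, the force and the opening at its end, in the units of the state.
- read_state(): the state, without advancing time (a new reading comes with each control period).
- capture(name): name is "scene" or "top" or "wrist"; returns a dict with "img" (420x560x3 uint8, blue, green, red), "z_map" (420x560 float32, mm along the optical axis (not along the pixel's ray), 0 where there is no reading), "K" (3x3 intrinsics, pixels), "R" (3x3) and "t" (3): a world point X has camera coordinates R X + t. Camera axes: x right, y down, z forward; pixel columns grow to the right and rows downward; lengths in mm; the calibration is good to about 2 mm. A picture is of the moment at which its call begins.
- job_done(): hands the job in, once; it reports no verdict.
The state is a dict: "t": time; "q": joint angles; "joint_velocities": joint speeds; "joint_torque": joint torques, N m; "eef_pos": TCP position; "orientation": TCP orientation; "ft_force": force on the tool from outside, world axes, zero at the start; "torque": the same for the moment, N m; "finger_gap": opening from 0.0 (shut) to 1.0 (fully open).
Only numpy, scipy, OpenCV 4.12 (cv2) and the standard library are available. Lean on these libraries where they do the work, as an engineer would, in place of code of your own. Each camera call takes 0.05 s, during which the arm holds its last target. There are 200 camera calls.

## Task

Load the tack-welding jig: lift the long pipe sleeve out of the V-blocks, stand it on end on the bench steel and let go so that you can take it again by its top end, and lower it over the jig's mandrel until it sits on the base. Lower the bored base plate onto the sleeve with its long side in line with the long side of the jig's base, then slide the slotted washer fully home around the mandrel's neck, flat on the plate and under the nut, so that I only have to do up the nut. Do not drop the sleeve or the plate, and leave the other things on the bench where they are.

Things in the scene. Friction and masses are not known exactly. Their poses are not given: they have to be found in the camera images.
- jig: Tack-welding jig, fixed: a dark steel base 100 mm (x) by 150 mm (y, its long side), 15 mm thick, a hex bolt head 11 mm high near each corner and one upright round mandrel in the middle. Origin: centre of the base's underside, z up. Mandrel: 34 mm diameter from the base top (15 mm up) to 112 mm, thin neck 18 mm diameter from 112 to 130 mm, then a brass hex nut to 143 mm.
- jig_seat (a point): Point on the mandrel's axis at the top of the jig's base, where the sleeve's lower end comes to sit; axes as jig.
- jig_gap (a point): Point on the mandrel's axis 107.5 mm above jig_seat: middle of the open space between the top of a loaded base plate (100 mm above jig_seat) and the underside of the nut (115 mm above jig_seat). The 10 mm slotted washer goes in here from the side.
- jig_top (a point): Top of the nut on the mandrel's axis, 128 mm above jig_seat. The nut is 31 mm over the corners and 13 mm high, with a bevelled top, so that bores of 40 mm slip over it; it is fixed and need not be turned.
- vblocks: Pair of grey V-blocks, fixed, 70 mm wide (x), 88 mm long overall (y), 36 mm high, with a gap of 48 mm between the two blocks in the middle (only a strip 6 mm high and 24 mm wide joins them there). The sleeve lies in them along their y, its axis 45 mm above the underside. Origin: centre of the underside.
- sleeve: The long steel pipe sleeve, 90 mm long, 50 mm outside and 40 mm inside diameter, about 0.5 kg. Origin at its middle, z along its axis; both ends are alike. It starts lying in the V-blocks. To seat it on the jig hold it near its top end: the mandrel and nut then stand 38 mm above it.
- base_plate: Steel plate 62 mm (x) by 130 mm (y) by 10 mm with one 40 mm bore in the middle and a 14 mm bolt hole near each end; about 0.5 kg; its ends are alike. Origin: centre of its underside, z up. It starts flat on the bench steel and goes on top of the sleeve.
- slot_washer: C-shaped steel washer 10 mm thick, 76 mm outside diameter with two parallel flats 64 mm apart (at y = +32 and -32 mm) and a slot 24 mm wide running from its middle out through the rim in its +x direction; about 0.26 kg. Origin: underside, at the centre of the slot's round end; z up. It starts flat on the bench steel. Home when the origin is on the mandrel's axis; the slot leaves 3 mm play.
- blank_plate: Bystander: steel plate 62 x 110 x 10 mm with two 14 mm bolt holes but no bore in the middle, lying flat. Leave it alone.
- plain_washer: Bystander: closed round steel washer 76 mm diameter, 24 mm hole, 10 mm thick, lying flat. Leave it alone.
- offcut: Bystander: short pipe offcut standing on end, 50 mm diameter, 40 mm high. Leave it alone.
- magnet_square: Bystander: arrow-shaped magnetic welding square 100 x 90 x 18 mm, lying flat. Leave it alone.
- chipping_hammer: Bystander: chipping hammer with a wooden handle, 220 mm long, lying down. Leave it alone.
- wire_brush: Bystander: wire brush with a wooden back, 250 mm long, 42 mm high, lying bristles down. Leave it alone.
- bench_steel: Dark steel plate 610 x 1100 x 5 mm lying on the plywood bench and fixed; all of the things above are on it. Its top is 5 mm above the bench top. Origin at the centre of its underside. The near middle of it (x 0.36 to 0.46, y 0.05 to 0.19) is kept clear for standing the sleeve on end.
Mind the look-alikes: they are no part of the job. Leave any blue or orange look-alike of the slot_washer alone.

How it is judged (in metres and radians):
On the way, in this order (a step that is already met when the one before it is completed fails the run):
1. the sleeve stands on end on the bench steel, let go (angle between the z axis of sleeve and the z axis of jig, either way round below 0.06 rad and height (world z) of sleeve between 0.0465 and 0.0535 m and linear speed of sleeve below 0.02 m/s and contact force between the fingers and sleeve below 0.1 N), for 0.2 s.
2. the sleeve sits over the mandrel on the jig's base, let go (horizontal distance between sleeve and jig_seat below 0.005 m and z of sleeve in the frame of jig_seat between 0.0425 and 0.0475 m and angle between the z axis of sleeve and the z axis of jig, either way round below 0.06 rad and linear speed of sleeve below 0.02 m/s and contact force between the fingers and sleeve below 0.1 N), for 0.2 s.
3. the bored plate lies on the sleeve, over the mandrel, in line with the jig's base, let go (horizontal distance between sleeve and jig_seat below 0.005 m and z of sleeve in the frame of jig_seat between 0.0425 and 0.0475 m and angle between the z axis of each of sleeve, base_plate and the z axis of jig, either way round below 0.06 rad and horizontal distance between base_plate and jig_seat below 0.006 m and z of base_plate in the frame of jig_seat between 0.0875 and 0.0925 m and angle between the y axis of base_plate and the y axis of jig, either way round below 0.17 rad and linear speed of base_plate below 0.02 m/s and contact force between the fingers and base_plate below 0.1 N), for 0.2 s.
At the end, for the whole second after the job is handed in: Sleeve seated on the jig's base round the mandrel (2.5 mm in height, 5 mm off axis), bored plate flat on it (2.5 mm; 6 mm; long side within 10 degrees of the base's), slotted washer flat on the plate under the nut, neck home in the slot (2.5 mm; 7 mm); all upright within 3 degrees, still, let go (all of step 3 and horizontal distance between slot_washer and jig_seat below 0.007 m and z of slot_washer in the frame of jig_seat between 0.0975 and 0.1025 m and angle between the z axis of slot_washer and the z axis of jig, either way round below 0.06 rad and linear speed of each of sleeve, slot_washer below 0.02 m/s and contact force between the fingers and sleeve below 0.1 N and contact force between the fingers and slot_washer below 0.1 N); the robot touches nothing.
It fails at once if the sleeve is dropped onto the jig (falls faster than 0.5 m/s over the mandrel) (horizontal distance between sleeve and jig_seat below 0.008 m and z of sleeve in the frame of jig_seat below 0.15 m and linear speed of sleeve above 0.5 m/s).
It fails at once if the bored plate is dropped onto the sleeve (falls faster than 0.5 m/s over the mandrel) (horizontal distance between base_plate and jig_seat below 0.008 m and z of base_plate in the frame of jig_seat below 0.14 m and linear speed of base_plate above 0.5 m/s).
It fails at once if another thing on the bench is pushed more than 30 mm from its place (distance of any of blank_plate, plain_washer, offcut, magnet_square, chipping_hammer, wire_brush from where it was at the start of the episode above 0.03 m).
It also fails if it takes over 72 s, if anything falls off the work surface, if the arm or the gripper's body presses on something with over 40 N, if the wrist force passes 120 N, or if a joint passes its speed limit or range.

## Working session

There is one attempt and no reset: what is moved stays moved. The work goes in short steps, Python scripts to look and compute and a tool call to move; the robot and the scene stay as the last step left them, time stands still between calls to the robot, and variables do not carry over. Pictures are saved under pics/ and viewed, about 8 in all and at most 12, crops included, and the job is handed in when it is done.

Besides the shell and the picture viewer there is one more tool, called after "Request:" in YAML: its name, and indented under it one key for each argument. arm_command: Moves the arm, as the interface text tells. Its arguments: {"type":"object","properties":{"moves":{"type":"array"},"squeeze":{"type":"number"}},"required":["moves"]}

```bash
ls; mkdir -p pics; python3 - <<'E'
from workcell import *
import cv2,numpy as np
print(read_state(),nose_length)
for n in("top","scene"):
    c=capture(n); cv2.imwrite(f"pics/{n}0.png",c["img"]); np.savez(f"{n}0.npz",**c); print(n,c["K"],c["R"],c["t"])
a=cv2.imread("pics/top0.png")
cv2.imwrite("pics/top0b.png",cv2.resize(a,(800,600),interpolation=cv2.INTER_CUBIC))
E
```

```text
pics
{'t': 0.0, 'q': array([-1.32449071,  0.61588125, -0.01262323,  1.42492096,  0.00812781,
        1.10337796, -0.04044886]), 'joint_velocities': array([ 4.23119921e-04,  2.01855557e-03,  6.43749765e-05, -7.85957970e-04,
       -4.43693349e-04, -7.59914950e-04, -7.03584399e-06]), 'joint_torque': array([ 3.27936887e-04, -4.58931863e+01,  2.09321561e-01, -1.65747803e+01,
       -6.10335055e-02,  2.03673297e-02,  2.23345223e-04]), 'eef_pos': array([174.92142443, 625.22838705, 231.49844788]), 'orientation': array([-0.69964891,  0.70143113, -0.09624173,  0.09603798]), 'ft_force': array([-0.5342858 ,  0.08237663, -0.31404841]), 'torque': array([0.01481382, 0.02257259, 0.0172165 ]), 'finger_gap': 0.9998511989742321} 14.0
top [[386.94098384   0.         276.25864995]
 [  0.         386.94098384 214.28621961]
 [  0.           0.           1.        ]] [[ 1.50558977e-03 -9.99951331e-01 -9.75036936e-03]
 [-9.82426303e-01  3.40797770e-04 -1.86650588e-01]
 [ 1.86644827e-01  9.86003854e-03 -9.82377976e-01]] [-107.91704669  501.0803923  1275.02573129]
scene [[449.17176172   0.         278.55918054]
 [  0.         449.17176172 213.38123545]
 [  0.           0.           1.        ]] [[ 0.44010237  0.89782005  0.01513451]
 [ 0.67109346 -0.3176714  -0.66986451]
 [-0.59660999  0.30496563 -0.7423291 ]] [ -97.48647863 -291.84524932 1850.85344067]
```

View pics/top0b.png

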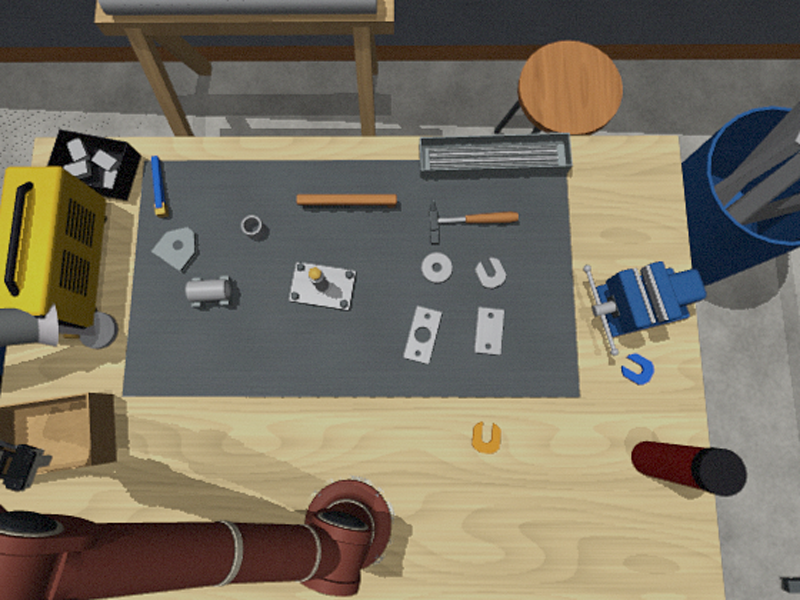

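View pics/scene0.png

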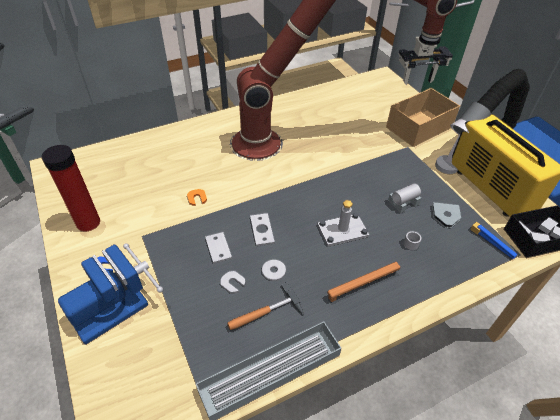

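The first pictures show these things, by pixel in the 800x600 top view:
- sleeve on the V-blocks at (208,290)
- jig at (322,286), nut at (316,273)
- bored plate at (422,335), with a big hole; the blank plate at (489,331) has none
- slotted steel washer at (490,272), open upward; the look-alikes are the plain washer (436,267), orange C (487,437) and blue C (638,369)
- offcut at (251,226), which could be taken for the sleeve but is short and standing

Next I'll measure from depth and check with one close crop.

```bash
cat >h.py <<'E'
import numpy as np,cv2
from workcell import *
from scipy.spatial.transform import Rotation as Ro
def cloud(c):
    v,u=np.mgrid[:420,:560]; z=c["z_map"]; K=c["K"]
    p=np.stack([(u-K[0,2])/K[0,0]*z,(v-K[1,2])/K[1,1]*z,z],-1)
    return (p-c["t"])@c["R"]
def px(c,u,v,h):
    d=c["R"].T@np.array([(u-c["K"][0,2])/c["K"][0,0],(v-c["K"][1,2])/c["K"][1,1],1]); o=-c["R"].T@c["t"]
    return o+d*(h-o[2])/d[2]
def ortho(c,x0,x1,y0,y1,h,s):
    """rectified view of plane z=h: rows: x falling, cols: y falling; s px/mm"""
    P=c["K"]@np.c_[c["R"],c["t"]]
    H=P[:,[0,1]];H=np.c_[H,P[:,2]*h+P[:,3]]
    A=np.array([[0,-1/s,x1],[-1/s,0,y1],[0,0,1]])
    return cv2.warpPerspective(c["img"],H@A,(int((y1-y0)*s),int((x1-x0)*s)),flags=cv2.INTER_CUBIC|cv2.WARP_INVERSE_MAP)
E
python3 - <<'E'
from h import *
c=dict(np.load("top0.npz"));P=cloud(c)
for n,(u,v) in dict(sleeve=(208,290),jig=(322,286),plate=(422,335),blank=(489,331),swash=(490,272),pw=(436,267),off=(251,226),ham=(470,218),br=(345,200),sq=(178,245)).items():
    q=px(c,u*.7,v*.7,15); r=np.hypot(P[...,0]-q[0],P[...,1]-q[1])
    for lo,hi in((9,25),(25,60),(60,170)):
        m=(r<(80 if n in("jig","sleeve") else 45))&(P[...,2]>lo)&(P[...,2]<hi)&(c["z_map"]>0)
        if m.sum()>8:
            a=P[m]; rc=cv2.minAreaRect(a[:,:2].astype(np.float32)); print(n,lo,m.sum(),"med",np.median(a,0).round(),"rect",np.round(rc[0]),np.round(rc[1]),round(rc[2],1))
m=(P[...,0]>360)&(P[...,0]<460)&(P[...,1]>50)&(P[...,1]<190);print("bench",np.median(P[m],0),P[m][:,2].std())
o1=ortho(c,390,590,-300,-50,15,3.2); cv2.imwrite("pics/o1.png",o1[:600,:800])
o2=ortho(c,440,640,100,500,20,2); cv2.imwrite("pics/o2.png",o2)
E
```

```text
sleeve 9 125 med [520. 329.  11.] rect [539. 350.] [138. 147.] 22.8
sleeve 25 176 med [519. 311.  40.] rect [540. 339.] [70. 88.] 3.6
sleeve 60 342 med [538. 341.  72.] rect [540. 341.] [47. 91.] 3.3
jig 9 935 med [551.  63.  19.] rect [555.  73.] [147. 158.] 6.5
jig 25 120 med [546.  67.  30.] rect [558.  71.] [137.  94.] 81.6
jig 60 138 med [552.  68. 119.] rect [557.  71.] [30. 31.] 71.2
plate 9 328 med [ 431. -173.   14.] rect [ 436. -173.] [79. 89.] 76.0
blank 9 391 med [ 445. -335.   15.] rect [ 446. -338.] [87. 76.] 7.4
swash 9 259 med [ 587. -349.   14.] rect [ 595. -347.] [76. 78.] 26.9
pw 9 320 med [ 605. -212.   14.] rect [ 606. -211.] [76. 77.] 79.6
off 9 60 med [710. 249.  16.] rect [718. 255.] [77. 70.] 58.3
off 25 108 med [706. 246.  41.] rect [706. 247.] [49. 47.] 44.7
ham 9 62 med [ 723. -283.   20.] rect [ 736. -300.] [76. 74.] 59.1
ham 25 93 med [ 728. -313.   29.] rect [ 730. -297.] [88. 20.] 86.4
br 9 28 med [765.  29.  11.] rect [780.  30.] [77. 67.] 15.0
br 25 190 med [772.  18.  45.] rect [774.  20.] [28. 89.] 0.3
sq 9 359 med [663. 436.  22.] rect [661. 437.] [82. 88.] 17.4
sq 25 107 med [658. 434.  27.] rect [660. 436.] [80. 82.] 30.6
bench [410.5440582  119.84739342   4.61883384] 2.7237627395897395
```

```bash
python3 - <<'E'
from h import *
c=dict(np.load("top0.npz"))
a=ortho(c,355,655,-410,-110,15,2);b=ortho(c,480,640,0,400,20,2)
cv2.imwrite("pics/o1.png",a);cv2.imwrite("pics/o2.png",b)
w=capture("wrist");print(w["R"],w["t"],w["K"][0])
E
```

```text
[[ 0.26907767  0.96311596 -0.00220181]
 [ 0.9214766  -0.25677806  0.29145481]
 [ 0.2801394  -0.0804529  -0.95658206]] [-648.25577585  -35.25625561  392.16565606] [294.44476432   0.         280.33110341]
```

View pics/o1.png

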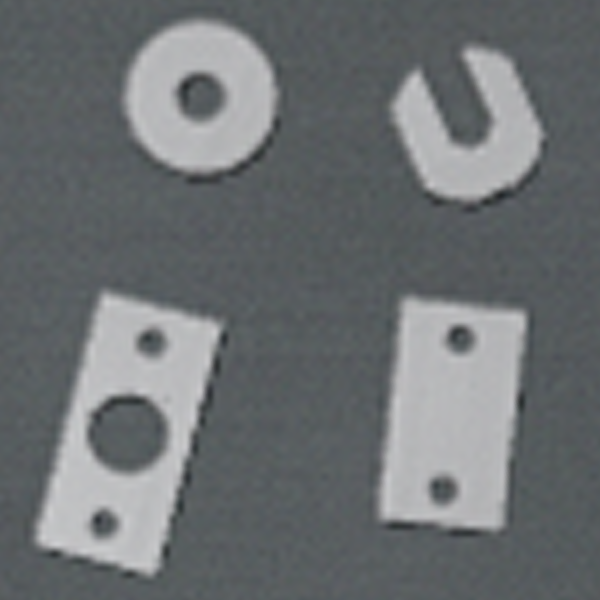

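Crop o1 confirms the choices, with x = 655 − v/2 and y = −110 − u/2:
- **Bored plate:** bore at (128,432), which is about (439,−174), with the long axis about −15° from +x.
- **Slotted washer:** slot centre at about (467,122), which is (594,−343.5). The slot points about 27° from +x towards +y.

Next is the jig and sleeve crop.

View pics/o2.png

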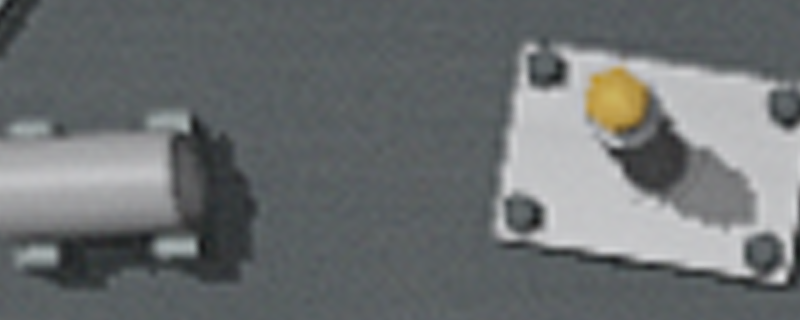

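```bash
python3 - <<'E'
from h import *
s=read_state();print(Ro.from_quat(np.roll(s["orientation"],-1)).as_matrix().round(3), s["q"].round(3))
w=capture("wrist");o=-w["R"].T@w["t"];R=Ro.from_quat(np.roll(s["orientation"],-1)).as_matrix()
print("cam in tool",R.T@(o-s["eef_pos"]),"cam dir in tool",R.T@w["R"][2])
E
```

```text
[[ 0.963 -0.001  0.269]
 [-0.269 -0.002  0.963]
 [ 0.    -1.    -0.002]] [-1.324  0.616 -0.013  1.424  0.008  1.103 -0.04 ]
cam in tool [ -80.78791644 -152.37813658   -0.60318493] cam dir in tool [2.91434058e-01 9.56590911e-01 1.37039147e-04]
```

Crop o2 (x = 640 − v/2, y = 400 − u/2) shows the bolts at (546,68), (786,105), (522,214) and (762,252). That gives a jig yaw of about −8.8° and an axis at about (557,71). The sleeve lies in the V-blocks with its right-hand end at (185,183). Next I'll go above the sleeve.

```bash
cat >>h.py <<'E'
def Rd(az,tilt=0):
    """tool down, jaw axis at azimuth az deg; then turned tilt deg about tool z"""
    a=np.radians(az); z=np.array([np.cos(a),np.sin(a),0]);y=np.array([0,0,-1.]);R=np.c_[np.cross(y,z),y,z]
    return R@Ro.from_euler('z',tilt,degrees=True).as_matrix()
def cur():
    s=read_state(); return s["eef_pos"],Ro.from_quat(np.roll(s["orientation"],-1)).as_matrix()
def plan(wps,grip,p=None,R=None):
    """wps: list of (grasp-point xyz, R, nrows); prints rows"""
    if p is None: p,R=cur()
    out=[]
    for g,R1,n in wps:
        p1=np.array(g,float)+5*R1[:,1]; p0,R0=p,R; rv=Ro.from_matrix(R0.T@R1).as_rotvec()
        for i in range(1,n+1):
            Ri=R0@Ro.from_rotvec(rv*i/n).as_matrix(); pi=p0+(p1-p0)*i/n
            d=np.round(R.T@(pi-p),1); r=np.round(Ro.from_matrix(R.T@Ri).as_rotvec(),3)
            out.append([d.tolist(),r.tolist(),grip]); p=p+R@d; R=R@Ro.from_rotvec(r).as_matrix()
    print(str(out).replace(" ","").replace("-0.0,","0,").replace("-0.0]","0]").replace(".0,",",").replace(".0]","]")); return p,R
E
python3 -c "
from h import *
plan([((540,349,190),Rd(3.4),12)],1)"
```

```text
[[[35.5,3.9,-14],[0,0.103,0],1],[[36.8,4,-10.3],[0,0.103,0],1],[[37.6,3.9,-6.4],[0,0.104,0],1],[[38,3.9,-2.5],[0,0.103,0],1],[[38.2,4,1.4],[0,0.103,0.001],1],[[37.8,3.9,5.4],[0.001,0.103,0],1],[[37,3.9,9.2],[0,0.104,0],1],[[35.9,3.9,13],[0,0.103,0],1],[[34.4,3.9,16.6],[0,0.103,0],1],[[32.4,3.9,20],[0,0.103,0],1],[[30.3,3.9,23.3],[0,0.104,0],1],[[27.6,3.9,26.3],[0,0.103,0],1]]
```

Request:
arm_command:
  moves:
    - [[35.5, 4, -14], [0, 0.103, 0], 1]
    - [[37, 4, -10], [0, 0.103, 0], 1]
    - [[37.5, 4, -6.5], [0, 0.104, 0], 1]
    - [[38, 4, -2.5], [0, 0.103, 0], 1]
    - [[38, 4, 1.5], [0, 0.103, 0], 1]
    - [[38, 4, 5.5], [0, 0.103, 0], 1]
    - [[37, 4, 9], [0, 0.104, 0], 1]
    - [[36, 4, 13], [0, 0.103, 0], 1]
    - [[34.5, 4, 16.5], [0, 0.103, 0], 1]
    - [[32.5, 4, 20], [0, 0.103, 0], 1]
    - [[30, 4, 23.5], [0, 0.104, 0], 1]
    - [[27.5, 4, 26.5], [0, 0.103, 0], 1]
    - [[0, 0, 0], [0, 0, 0], 1]
    - [[0, 0, 0], [0, 0, 0], 1]

```text
t: 1.6
eef_pos: [541.0, 348.7, 184.1]
orientation: [-0.514, 0.515, -0.486, 0.485]
ft_force: [-0.3, 0.6, -0.5]
finger_gap: 0.997
```

```bash
python3 - <<'E'
from h import *
c=capture("wrist"); p,R=cur(); print(p,R.round(3),read_state()["q"].round(3))
P=cloud(c); m=(abs(P[...,0]-540)<60)&(abs(P[...,1]-341)<70)&(c["z_map"]>0)
for lo,hi in((36,46),(55,85)):
    a=P[m&(P[...,2]>lo)&(P[...,2]<hi)]; print(lo,len(a),cv2.minAreaRect(a[:,:2].astype(np.float32)),a.max(0),a.min(0))
cv2.imwrite("pics/w1.png",c["img"])
E
```

```text
[539.81805448 350.46669992 184.25824434] [[ 0.06  -0.002  0.998]
 [-0.998  0.001  0.06 ]
 [-0.001 -1.    -0.001]] [-0.789  0.667  0.315  1.511 -0.231  1.002 -0.351]
36 727 ((542.4620361328125, 341.5497131347656), (69.62403869628906, 90.524169921875), 3.36775803565979) [579.74979158 387.91544587  45.90160456] [505.68851136 294.87059063  36.17220787]
55 4382 ((542.6083374023438, 341.6064758300781), (49.10792541503906, 90.30512237548828), 3.7063357830047607) [569.32598829 387.98517517  77.2293764 ] [516.06843587 295.93652528  55.00595292]
```

View pics/w1.png

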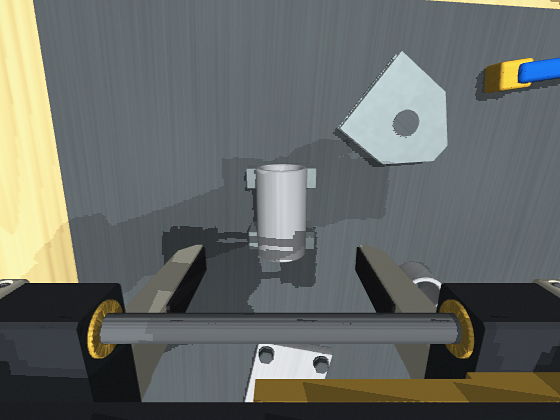

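The wrist view shows the sleeve at (281,212) in the V-blocks, centred between the fingers. Its measured centre is (542,341.5) with the axis at 3.5°. I'll descend and grip 8 mm off centre.

Request:
arm_command:
  moves:
    - [[0, 30, 2], [0, 0, 0], 1]
    - [[0, 30, 0], [0, 0, 0], 1]
    - [[0, 30, 0], [0, 0, 0], 1]
    - [[0, 20, 0], [0, 0, 0], 1]
    - [[0, 15, 0], [0, 0, 0], 1]
    - [[0, 14, 0], [0, 0, 0], 1]
    - [[0, 0, 0], [0, 0, 0], 1]
    - [[0, 0, 0], [0, 0, 0], -1]
    - [[0, 0, 0], [0, 0, 0], -1]
    - [[0, 0, 0], [0, 0, 0], -1]
    - [[0, 0, 0], [0, 0, 0], -1]
    - [[0, 0, 0], [0, 0, 0], -1]
    - [[0, 0, 0], [0, 0, 0], -1]
  squeeze: 35

```text
t: 2.95
eef_pos: [541.6, 349.9, 45.7]
orientation: [-0.514, 0.515, -0.486, 0.484]
ft_force: [-4.6, -0.7, 3.8]
finger_gap: 0.539
```

Gripped (gap 50 mm). I'll lift, move to the clear area, and test the tilt up high.

```bash
python3 -c "
from h import *
p,R=plan([((542,349,190),Rd(3.4),5)],-1,np.array([541.5,349,45]),Rd(3.4))
plan([((395,180,220),Rd(0,80),14)],-1,p,R)"
```

```text
[[[0,-28,0.1],[0,0,0],-1],[[0,-28,0.1],[0,0,0],-1],[[0,-28,0.1],[0,0,0],-1],[[0,-28,0.1],[0,0,0],-1],[[0,-28,0.1],[0,0,0],-1]]
[[[11.1,-2.4,-11.2],[0.003,0.004,0.1],-1],[[10.8,-3.6,-11.1],[0.003,0.003,0.099],-1],[[10.4,-4.7,-11.1],[0.003,0.004,0.1],-1],[[10,-5.7,-11],[0.003,0.003,0.1],-1],[[9.4,-6.7,-11],[0.003,0.004,0.1],-1],[[8.7,-7.6,-10.9],[0.003,0.003,0.099],-1],[[8,-8.5,-10.9],[0.003,0.004,0.1],-1],[[7.1,-9.3,-10.8],[0.003,0.003,0.1],-1],[[6.1,-10,-10.7],[0.003,0.004,0.099],-1],[[5.2,-10.6,-10.7],[0.003,0.004,0.1],-1],[[4.1,-11.1,-10.7],[0.002,0.003,0.1],-1],[[3.1,-11.5,-10.6],[0.003,0.004,0.099],-1],[[1.9,-11.7,-10.6],[0.003,0.003,0.1],-1],[[0.8,-11.9,-10.5],[0.003,0.004,0.1],-1]]
```

Request:
arm_command:
  moves:
    - [[0, -10, 0], [0, 0, 0], -1]
    - [[0, -30, 0], [0, 0, 0], -1]
    - [[0, -35, 0], [0, 0, 0], -1]
    - [[0, -35, 0], [0, 0, 0], -1]
    - [[0, -35, 0.5], [0, 0, 0], -1]
    - [[11, -2.5, -11], [0.003, 0.004, 0.1], -1]
    - [[11, -3.5, -11], [0.003, 0.003, 0.1], -1]
    - [[10.5, -4.5, -11], [0.003, 0.004, 0.1], -1]
    - [[10, -5.5, -11], [0.003, 0.003, 0.1], -1]
    - [[9.5, -6.5, -11], [0.003, 0.004, 0.1], -1]
    - [[8.5, -7.5, -11], [0.003, 0.003, 0.1], -1]
    - [[8, -8.5, -11], [0.003, 0.004, 0.1], -1]
    - [[7, -9.5, -11], [0.003, 0.003, 0.1], -1]
    - [[6, -10, -10.5], [0.003, 0.004, 0.1], -1]
    - [[5, -10.5, -10.5], [0.003, 0.004, 0.1], -1]
    - [[4, -11, -10.5], [0.003, 0.003, 0.1], -1]
    - [[3, -11.5, -10.5], [0.003, 0.004, 0.1], -1]
    - [[2, -12, -10.5], [0.003, 0.003, 0.1], -1]
    - [[1, -12, -10.5], [0.003, 0.004, 0.1], -1]
    - [[0, 0, 0], [0, 0, 0], -1]

```text
t: 4.95
eef_pos: [398.1, 182.1, 219.7]
orientation: [0.702, -0.059, 0.707, -0.065]
ft_force: [-0.1, -0.4, -5.2]
finger_gap: 0.531
```

```bash
python3 - <<'E'
from h import *
p,R=cur();print(p,"\n",R.round(3),read_state()["q"].round(3),"tilt err", np.degrees(Ro.from_matrix(Rd(0,80).T@R).as_rotvec()))
c=capture("scene");cv2.imwrite("pics/s2.png",c["img"][0:330,180:560])
E
```

```text
[398.05596459 182.08861807 219.73773622] 
 [[-0.008  0.008  1.   ]
 [-0.176  0.984 -0.009]
 [-0.984 -0.176 -0.006]] [ 0.511  0.82  -0.409  2.284 -1.294  1.127  1.408] tilt err [ 0.43919115  0.43468927 -0.1263009 ]
```

View pics/s2.png

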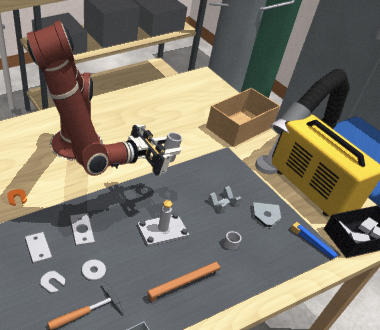

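The tilt is reachable: the view shows the sleeve nearly upright at (172,145) in the crop, the wrist clear and the V-blocks empty. I'll lower it, with a small yaw to ease joint 5.

```bash
python3 -c "
from h import *
plan([((405,190,85),Rd(-12,82),9)],-1)"
```

```text
[[[14.8,3.9,0.9],[0.022,0.003,0.004],-1],[[14.8,3.9,0.8],[0.023,0.003,0.004],-1],[[14.8,3.8,0.8],[0.022,0.004,0.004],-1],[[14.8,3.7,0.8],[0.022,0.003,0.004],-1],[[14.8,3.8,0.7],[0.023,0.003,0.004],-1],[[14.9,3.7,0.7],[0.022,0.003,0.004],-1],[[14.8,3.6,0.7],[0.022,0.004,0.004],-1],[[14.9,3.6,0.6],[0.023,0.003,0.005],-1],[[14.9,3.6,0.6],[0.022,0.003,0.004],-1]]
```

Request:
arm_command:
  moves:
    - [[15, 4, 1], [0.022, 0.003, 0.004], -1]
    - [[15, 4, 1], [0.023, 0.003, 0.004], -1]
    - [[15, 4, 1], [0.022, 0.003, 0.004], -1]
    - [[15, 3.5, 1], [0.022, 0.003, 0.004], -1]
    - [[15, 4, 0.5], [0.023, 0.003, 0.004], -1]
    - [[15, 3.5, 0.5], [0.022, 0.003, 0.004], -1]
    - [[14.5, 3.5, 0.5], [0.022, 0.003, 0.004], -1]
    - [[14.5, 3.5, 0.5], [0.023, 0.003, 0.004], -1]
    - [[14.5, 3.5, 0.5], [0.022, 0.003, 0.004], -1]
    - [[0, 0, 0], [0, 0, 0], -1]

```text
t: 6.0
eef_pos: [410.4, 190.8, 82.9]
orientation: [0.696, 0.02, 0.708, -0.117]
ft_force: [-0.1, -0.1, -5.2]
finger_gap: 0.529
```

```bash
python3 - <<'E'
from h import *
p,R=cur();print(p,"grasp",p-5*R[:,1],read_state()["q"].round(3),"err", np.degrees(Ro.from_matrix(Rd(-12,82).T@R).as_rotvec()))
c=capture("scene");cv2.imwrite("pics/s3.png",cv2.resize(c["img"][80:240,230:430],(800,640))[:600])
# sleeve axis from scene cloud
P=cloud(c);g=p-5*R[:,1]
m=(np.linalg.norm(P-g,axis=-1)<60)
from collections import Counter
plan([((405,190,62),Rd(-12,88),6)],-1)
E
```

```text
[410.42382624 190.75535108  82.90683663] grasp [409.46930399 185.8952458   83.59113477] [ 0.999  1.692 -1.24   2.333 -1.361  0.014  1.676] err [-0.88035874  0.13524239  0.13184957]
[[[3.7,1,-0.7],[0.003,0,0.017],-1],[[3.7,1,-0.8],[0.003,0,0.017],-1],[[3.7,0.9,-0.7],[0.002,0,0.017],-1],[[3.7,0.8,-0.8],[0.003,0,0.017],-1],[[3.7,0.8,-0.7],[0.003,0,0.017],-1],[[3.8,0.7,-0.8],[0.003,0,0.017],-1]]
```

View pics/s3.png

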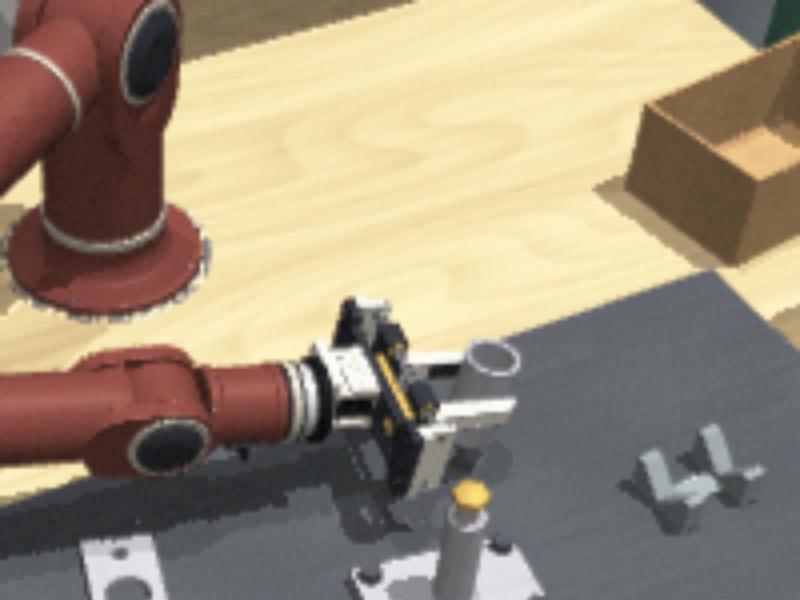

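The sleeve hangs upright in the view at (485,370), but q5 and q6 are at their limits. I'll back off upward and yaw the other way with slightly less tilt.

```bash
python3 -c "
from h import *
c=dict(np.load('top0.npz'));print('near edge',px(c,200*.7,397*.7,5),px(c,350*.7,397*.7,5))
p,R=plan([((400,190,180),Rd(0,78),8),((375,230,180),Rd(18,76),6)],-1)
"
```

```text
near edge [287.11312641 359.86621095   5.        ] [287.56861727  -0.59249446   5.        ]
[[[-11.7,-1.4,-1.3],[-0.024,-0.004,-0.009],-1],[[-11.7,-1.4,-1.3],[-0.023,-0.005,-0.009],-1],[[-11.8,-1.5,-1.3],[-0.024,-0.004,-0.009],-1],[[-11.7,-1.6,-1.3],[-0.024,-0.004,-0.009],-1],[[-11.7,-1.7,-1.3],[-0.023,-0.005,-0.009],-1],[[-11.6,-1.8,-1.2],[-0.024,-0.004,-0.009],-1],[[-11.7,-1.8,-1.2],[-0.024,-0.004,-0.01],-1],[[-11.7,-1.9,-1.3],[-0.024,-0.005,-0.009],-1],[[-1.3,6.5,-4.4],[-0.051,-0.012,-0.006],-1],[[-1.5,6.7,-4.1],[-0.051,-0.012,-0.005],-1],[[-1.5,6.9,-3.7],[-0.051,-0.011,-0.006],-1],[[-1.6,7,-3.3],[-0.051,-0.012,-0.006],-1],[[-1.7,7.2,-2.9],[-0.051,-0.012,-0.005],-1],[[-1.7,7.4,-2.6],[-0.051,-0.012,-0.006],-1]]
```

Request:
arm_command:
  moves:
    - [[-11.5, -1.5, -1.3], [-0.024, -0.004, -0.009], -1]
    - [[-11.5, -1.5, -1.3], [-0.024, -0.004, -0.009], -1]
    - [[-12, -1.5, -1.3], [-0.024, -0.004, -0.009], -1]
    - [[-12, -1.5, -1.3], [-0.024, -0.004, -0.009], -1]
    - [[-12, -1.5, -1.3], [-0.024, -0.004, -0.009], -1]
    - [[-12, -2, -1.3], [-0.024, -0.004, -0.009], -1]
    - [[-11.5, -2, -1.3], [-0.024, -0.004, -0.009], -1]
    - [[-11.5, -2, -1.3], [-0.024, -0.005, -0.009], -1]
    - [[-1.5, 6.5, -4.5], [-0.051, -0.012, -0.006], -1]
    - [[-1.5, 6.5, -4], [-0.051, -0.012, -0.006], -1]
    - [[-1.5, 7, -3.5], [-0.051, -0.012, -0.006], -1]
    - [[-1.5, 7, -3.5], [-0.051, -0.012, -0.006], -1]
    - [[-1.5, 7, -3], [-0.051, -0.012, -0.006], -1]
    - [[-1.5, 7.5, -2.5], [-0.051, -0.012, -0.006], -1]
    - [[0, 0, 0], [0, 0, 0], -1]

```text
t: 7.55
eef_pos: [370.5, 235.9, 182.7]
orientation: [0.71, -0.198, 0.676, 0.028]
ft_force: [-0.4, -0.0, -4.9]
finger_gap: 0.529
```

```bash
python3 -c "
from h import *
p,R=cur();print('grasp',p-5*R[:,1],read_state()['q'].round(3),'err', np.degrees(Ro.from_matrix(Rd(18,76).T@R).as_rotvec()))
plan([((375,230,100),Rd(20,73),6)],-1)
"
```

```text
grasp [372.01329265 231.27776459 183.93142289] [ 0.599  1.036 -0.883  2.133 -0.812  0.789  0.965] err [-0.43462783 -0.62379384 -0.06594509]
[[[13.7,3.1,0.3],[-0.004,0,-0.009],-1],[[13.7,3.1,0.2],[-0.005,0.001,-0.008],-1],[[13.6,3.3,0.3],[-0.004,0,-0.009],-1],[[13.6,3.4,0.4],[-0.005,0,-0.008],-1],[[13.6,3.5,0.3],[-0.004,0,-0.009],-1],[[13.6,3.6,0.3],[-0.004,0.001,-0.008],-1]]
```

Request:
arm_command:
  moves:
    - [[13.5, 3, 0.3], [-0.004, 0, -0.009], -1]
    - [[13.5, 3, 0.3], [-0.005, 0, -0.008], -1]
    - [[13.5, 3.5, 0.3], [-0.004, 0, -0.009], -1]
    - [[13.5, 3.5, 0.3], [-0.005, 0, -0.008], -1]
    - [[13.5, 3.5, 0.3], [-0.004, 0, -0.009], -1]
    - [[13.5, 3.5, 0.3], [-0.004, 0, -0.008], -1]
    - [[0, 0, 0], [0, 0, 0], -1]

```text
t: 8.25
eef_pos: [373.8, 232.5, 95.7]
orientation: [0.705, -0.221, 0.674, 0.017]
ft_force: [-0.4, -0.4, -4.4]
finger_gap: 0.528
```

```bash
python3 -c "
from h import *
p,R=cur();print('grasp',p-5*R[:,1],read_state()['q'].round(3),'err', np.degrees(Ro.from_matrix(Rd(20,73).T@R).as_rotvec()))
plan([((375,230,68),Rd(20,80),6)],-1)
"
```

```text
grasp [375.45161272 227.96571753  97.15829661] [ 0.547  1.168 -0.791  2.098 -0.74   0.715  1.026] err [0.29426017 0.41371274 0.22883906]
[[[4.5,1.7,0.1],[-0.001,-0.001,0.02],-1],[[4.4,1.7,0],[-0.001,-0.001,0.019],-1],[[4.6,1.5,0.1],[-0.001,-0.001,0.02],-1],[[4.5,1.5,0],[-0.001,-0.002,0.02],-1],[[4.6,1.3,0.1],[-0.001,-0.001,0.019],-1],[[4.6,1.3,0],[-0.001,-0.001,0.02],-1]]
```

Request:
arm_command:
  moves:
    - [[4.5, 1.7, 0], [-0.001, -0.001, 0.02], -1]
    - [[4.5, 1.7, 0], [-0.001, -0.001, 0.02], -1]
    - [[4.5, 1.5, 0], [-0.001, -0.001, 0.02], -1]
    - [[4.5, 1.5, 0], [-0.001, -0.001, 0.02], -1]
    - [[4.5, 1.3, 0], [-0.001, -0.001, 0.02], -1]
    - [[4.5, 1.3, 0], [-0.001, -0.001, 0.02], -1]
    - [[0, 0, 0], [0, 0, 0], -1]

```text
t: 8.95
eef_pos: [373.0, 234.6, 68.0]
orientation: [0.704, -0.182, 0.683, 0.063]
ft_force: [0.5, 0.0, -5.2]
finger_gap: 0.53
```

```bash
python3 -c "
from h import *
p,R=cur();print('grasp',p-5*R[:,1],read_state()['q'].round(3),'err', np.degrees(Ro.from_matrix(Rd(20,80).T@R).as_rotvec()))
plan([((375,230,62),Rd(20,88),6)],-1)
c=capture('scene');cv2.imwrite('pics/s4.png',cv2.resize(c['img'][80:240,230:430],(800,640))[:600])
"
```

```text
grasp [374.66153513 229.94332571  68.8229882 ] [ 0.564  1.312 -0.784  2.05  -0.712  0.763  1.086] err [-0.0090488   0.02150085  0.17371028]
[[[1,0.2,0.1],[0,0,0.023],-1],[[1,0.1,0],[0,0,0.023],-1],[[1,0.2,0.1],[0,0,0.022],-1],[[1.1,0.1,0],[0,0,0.023],-1],[[1,0,0.1],[0,0,0.023],-1],[[1,0.1,0],[0,0,0.023],-1]]
```

View pics/s4.png

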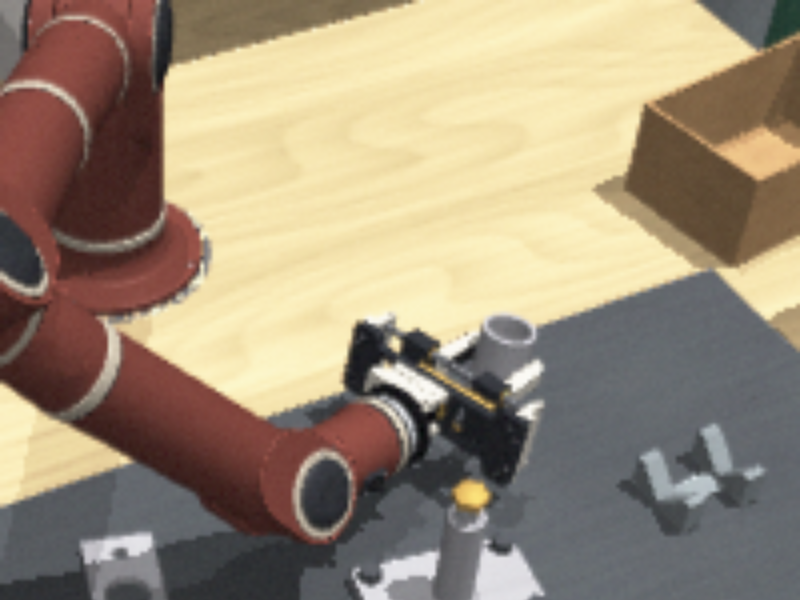

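The sleeve hangs almost upright at (508,360) in the crop and the wrist bulb clears the bench. I'll tilt to about 86°, lower to contact, and check the force.

Request:
arm_command:
  moves:
    - [[1.2, 0.2, 0], [0, 0, 0.021], -1]
    - [[1.2, 0.2, 0], [0, 0, 0.021], -1]
    - [[1.2, 0.2, 0], [0, 0, 0.021], -1]
    - [[1.2, 0.2, 0], [0, 0, 0.021], -1]
    - [[1.2, 0, 0], [0, 0, 0.021], -1]
    - [[0, 0, 0], [0, 0, 0], -1]

```text
t: 9.6
eef_pos: [372.9, 234.7, 62.4]
orientation: [0.7, -0.146, 0.692, 0.1]
ft_force: [-0.4, -0.0, -5.1]
finger_gap: 0.531
```

Request:
arm_command:
  moves:
    - [[1.5, 0, 0], [0, 0, 0], -1]
    - [[1, 0, 0], [0, 0, 0], -1]
    - [[0, 0, 0], [0, 0, 0], -1]

```text
t: 9.9
eef_pos: [372.8, 234.7, 61.0]
orientation: [0.701, -0.147, 0.691, 0.1]
ft_force: [0.3, -0.1, -6.0]
finger_gap: 0.526
```

Request:
arm_command:
  moves:
    - [[1, 0, 0], [0, 0, 0], -1]
    - [[1, 0, 0], [0, 0, 0], -1]
    - [[0, 0, 0], [0, 0, 0], -1]

```text
t: 10.2
eef_pos: [372.9, 234.6, 58.9]
orientation: [0.701, -0.146, 0.691, 0.1]
ft_force: [0.1, 0.1, -4.5]
finger_gap: 0.529
```

Request:
arm_command:
  moves:
    - [[1, 0, 0], [0, 0, 0], -1]
    - [[0, 0, 0], [0, 0, 0], -1]

```text
t: 10.4
eef_pos: [372.8, 234.6, 58.8]
orientation: [0.701, -0.146, 0.691, 0.101]
ft_force: [0.7, -1.6, -1.8]
finger_gap: 0.524
```

Request:
arm_command:
  moves:
    - [[1, 0, 0], [0, 0, 0], -1]
    - [[0, 0, 0], [0, 0, 0], -1]

```text
t: 10.6
eef_pos: [372.8, 234.7, 58.7]
orientation: [0.701, -0.145, 0.691, 0.102]
ft_force: [1.5, -3.0, 2.3]
finger_gap: 0.528
```

Contact made. I'll ease the grip, open, then rise straight up with the open fingers on either side of the sleeve.

Request:
arm_command:
  moves:
    - [[0, 0, 0], [0, 0, 0.02], -1]
    - [[0, 0, 0], [0, 0, 0.02], -1]
    - [[0, 0, 0], [0, 0, 0], -1]
    - [[0, 0, 0], [0, 0, 0], -1]
  squeeze: 8

```text
t: 11.0
eef_pos: [372.9, 234.7, 58.5]
orientation: [0.698, -0.131, 0.694, 0.116]
ft_force: [2.5, -4.0, 4.6]
finger_gap: 0.535
```

Request:
arm_command:
  moves:
    - [[0, 0, 0], [0, 0, 0], 0.2]
    - [[0, 0, 0], [0, 0, 0], 0.5]
    - [[0, 0, 0], [0, 0, 0], 1]
    - [[0, 0, 0], [0, 0, 0], 1]
    - [[0, 0, 0], [0, 0, 0], 1]
    - [[0, 0, 0], [0, 0, 0], 1]
    - [[0, 0, 0], [0, 0, 0], 1]

```text
t: 11.7
eef_pos: [372.9, 234.5, 56.9]
orientation: [0.698, -0.133, 0.694, 0.114]
ft_force: [-0.5, -1.1, 0.6]
finger_gap: 0.993
```

```bash
python3 -c "
from h import *
p,R=cur();g=p-5*R[:,1];print('grasp',g,read_state()['q'].round(3),read_state()['ft_force'])
for n in('scene','top'):
  c=capture(n);P=cloud(c);m=(np.hypot(P[...,0]-g[0],P[...,1]-g[1])<45)
  a=P[m&(P[...,2]>84)&(P[...,2]<106)]; print(n,len(a),a.mean(0) if len(a) else '',a.std(0) if len(a) else '',cv2.minAreaRect(a[:,:2].astype(np.float32)) if len(a)>3 else '')
plan([(g+[0,0,110],R,5),(g+[0,0,200],Rd(20,0),14)],1)
"
```

```text
grasp [374.57960775 229.78507465  57.03781531] [ 0.585  1.434 -0.785  1.995 -0.689  0.852  1.121] [-0.49415494 -1.06195917  0.57398834]
scene 91 [379.37523286 227.3109105   91.45867634] [16.90002571 15.59387116  4.03670609] ((380.9378356933594, 228.20339965820312), (48.501625061035156, 52.975425720214844), 23.349170684814453)
top 89 [373.86756073 225.87204002  93.19260008] [15.32433843 16.7246604   3.60157433] ((373.9801940917969, 226.0970001220703), (49.11836624145508, 47.925926208496094), 7.113305568695068)
[[[-22,-0.6,0],[0,0,0],1],[[-22,-0.6,0.1],[0,0,0],1],[[-22,-0.6,0],[0,0,0],1],[[-21.9,-0.6,0],[0,0,0],1],[[-22,-0.6,0.1],[0,0,0],1],[[-6.1,-0.5,0],[0,0,-0.11],1],[[-5.9,-1.2,0],[0,0,-0.111],1],[[-5.9,-1.8,0],[0,0,-0.11],1],[[-5.5,-2.5,0],[0,0.001,-0.11],1],[[-5.3,-3.1,0],[0,0,-0.11],1],[[-4.9,-3.6,0],[0,0,-0.111],1],[[-4.5,-4.1,0],[0,0,-0.11],1],[[-4,-4.6,0],[0,0,-0.11],1],[[-3.4,-5,0],[0,0,-0.11],1],[[-2.9,-5.4,0],[0,0.001,-0.111],1],[[-2.3,-5.7,0],[0,0,-0.11],1],[[-1.6,-5.8,0],[0,0,-0.11],1],[[-1,-6,0],[0,0,-0.11],1],[[-0.3,-6.1,0],[0,0,-0.111],1]]
```

The sleeve stands at about (375,227) with its top at z≈95. I'll rise and turn the tool downward above it.

Request:
arm_command:
  moves:
    - [[-22, 0, 0], [0, 0, 0], 1]
    - [[-25, 0, 0], [0, 0, 0], 1]
    - [[-30, 0, 0], [0, 0, 0], 1]
    - [[-35, 0, 0], [0, 0, 0], 1]
    - [[-6, -0.5, 0], [0, 0, -0.11], 1]
    - [[-6, -1, 0], [0, 0, -0.11], 1]
    - [[-6, -2, 0], [0, 0, -0.11], 1]
    - [[-5.5, -2.5, 0], [0, 0, -0.11], 1]
    - [[-5.5, -3, 0], [0, 0, -0.11], 1]
    - [[-5, -3.5, 0], [0, 0, -0.11], 1]
    - [[-4.5, -4, 0], [0, 0, -0.11], 1]
    - [[-4, -4.5, 0], [0, 0, -0.11], 1]
    - [[-3.5, -5, 0], [0, 0, -0.11], 1]
    - [[-3, -5.5, 0], [0, 0, -0.11], 1]
    - [[-2, -5.5, 0], [0, 0, -0.11], 1]
    - [[-1.5, -6, 0], [0, 0, -0.11], 1]
    - [[-1, -6, 0], [0, 0, -0.11], 1]
    - [[0, -6, 0], [0, 0, -0.11], 1]
    - [[0, 0, 0], [0, 0, 0], 1]

```text
t: 13.7
eef_pos: [371.1, 236.6, 255.1]
orientation: [0.584, -0.58, 0.403, -0.401]
ft_force: [0.0, 0.2, -0.1]
finger_gap: 1.004
```

```bash
cat >>h.py <<'E'
def obj(c,x,y,r,lo,hi):
    P=cloud(c);a=P[(np.hypot(P[...,0]-x,P[...,1]-y)<r)&(P[...,2]>lo)&(P[...,2]<hi)&(c["z_map"]>0)]
    rc=cv2.minAreaRect(a[:,:2].astype(np.float32)) if len(a)>3 else None
    print(len(a),np.median(a,0).round(1),[np.round(v,1) for v in rc] if rc else'')
E
python3 -c "
from h import *
p,R=cur();g=p-5*R[:,1];print('grasp',g,read_state()['q'].round(3),'err', np.degrees(Ro.from_matrix(Rd(20).T@R).as_rotvec()))
for n in('wrist','top','scene'):
  c=capture(n);print(n);obj(c,374,227,45,86,104);obj(c,374,227,45,30,80);np.savez(n+'1.npz',**c)
  cv2.imwrite('pics/%s5.png'%n,c['img'])
"
```

```text
grasp [371.07296709 236.58662961 260.07746066] [-0.344  0.279 -0.346  1.956  0.113  0.92  -0.385] err [ 0.19647132 -0.67969767  0.3080996 ]
wrist
694 [376.2 226.7  94.9] [array([376.4, 227. ]), array([49., 50.]), np.float64(20.7)]
692 [377.5 218.4  57.7] [array([374.2, 229.4]), array([45.5, 45.1]), np.float64(85.0)]
top
85 [374.4 225.5  93.8] [array([373.2, 225.4]), array([48.3, 48. ]), np.float64(0.7)]
110 [373.  225.6  56.4] [array([372. , 224.5]), array([45.8, 46.6]), np.float64(9.9)]
scene
78 [380.6 225.3  92.8] [array([380.1, 229.6]), array([46.4, 53.3]), np.float64(19.4)]
169 [393.7 219.3  60.6] [array([381.3, 228.7]), array([48.1, 53.7]), np.float64(29.9)]
```

View pics/wrist5.png

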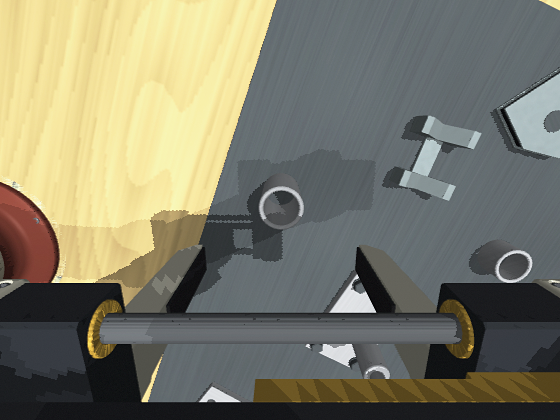

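The wrist view shows the sleeve standing upright at (281,206), measured at (376,227). I'll take it by the top end, 12 mm below the rim.

Request:
arm_command:
  moves:
    - [[3, 20, 0.5], [-0.003, 0.012, -0.005], 1]
    - [[4, 35, 0.5], [0, 0, 0], 1]
    - [[4, 40, 0.5], [0, 0, 0], 1]
    - [[0, 35, 0], [0, 0, 0], 1]
    - [[0, 25, 0], [0, 0, 0], 1]
    - [[0, 15, 0], [0, 0, 0], 1]
    - [[0, 7, 0], [0, 0, 0], 1]
    - [[0, 0, 0], [0, 0, 0], 1]
    - [[0, 0, 0], [0, 0, 0], -1]
    - [[0, 0, 0], [0, 0, 0], -1]
    - [[0, 0, 0], [0, 0, 0], -1]
    - [[0, 0, 0], [0, 0, 0], -1]
    - [[0, 0, 0], [0, 0, 0], -1]
    - [[0, 0, 0], [0, 0, 0], -1]
  squeeze: 35

```text
t: 15.25
eef_pos: [378.1, 222.3, 77.2]
orientation: [-0.576, 0.578, -0.409, 0.409]
ft_force: [-3.0, -1.1, 2.3]
finger_gap: 0.538
```

```bash
python3 -c "
from h import *
p,R=cur();g=p-5*R[:,1];print('grasp',g,R.round(3))
c=capture('wrist');obj(c,376,227,45,86,104)
q=p+[0,0,130];
P0,R0=plan([(g+[0,0,150],Rd(20),5)],-1)
plan([((557,71,g[2]+150),Rd(0),9)],-1,P0,R0)
"
```

```text
grasp [378.10629555 222.27819141  82.24564595] [[ 0.332 -0.001  0.943]
 [-0.943 -0.002  0.332]
 [ 0.001 -1.    -0.002]]
4744 [375.6 226.8  94.8] [array([375.9, 229.3]), array([57.8, 58.7]), np.float64(64.9)]
[[[0.1,-30,0],[0,-0.002,0],-1],[[0,-30,-0.1],[0.001,-0.002,0.001],-1],[[0,-30,0],[0,-0.002,0],-1],[[0,-30,0],[0,-0.002,0],-1],[[0.1,-30,0],[0.001,-0.002,0],-1]]
[[[22.6,0,12.9],[0,0.039,0],-1],[[22,0,13.8],[0,0.039,0],-1],[[21.6,0,14.7],[0,0.038,0],-1],[[20.9,0,15.4],[0,0.039,0],-1],[[20.3,0,16.3],[0,0.039,0],-1],[[19.7,0.1,17],[0,0.039,0],-1],[[19,0,17.8],[0,0.038,0],-1],[[18.3,0,18.5],[0,0.039,0],-1],[[17.5,0,19.3],[0,0.039,0],-1]]
```

The sleeve is about 5 mm off the pad centre, because the arm was still settling at the last look. I'll open, shift and grip again.

Request:
arm_command:
  moves:
    - [[0, 0, 0], [0, 0, 0], 0.5]
    - [[0, 0, 0], [0, 0, 0], 0.5]
    - [[-2.5, 0, 0], [0, 0, 0], 0.5]
    - [[-2.5, 0, 0], [0, 0, 0], 0.5]
    - [[0, 0, 0], [0, 0, 0], 0.5]
    - [[0, 0, 0], [0, 0, 0], -1]
    - [[0, 0, 0], [0, 0, 0], -1]
    - [[0, 0, 0], [0, 0, 0], -1]
    - [[0, 0, 0], [0, 0, 0], -1]

```text
t: 16.2
eef_pos: [376.5, 226.9, 77.1]
orientation: [-0.576, 0.578, -0.409, 0.409]
ft_force: [-0.4, -0.3, 0.3]
finger_gap: 0.532
```

Request:
arm_command:
  moves:
    - [[0, -10, 0], [0, 0, 0], -1]
    - [[0, -25, 0], [0, 0, 0], -1]
    - [[0, -35, 0], [0, 0, 0], -1]
    - [[0, -40, 0], [0, 0, 0], -1]
    - [[0, -40, 0], [0, 0, 0], -1]
    - [[10, 0, 6], [0, 0.038, 0], -1]
    - [[22, 0, 13.5], [0, 0.038, 0], -1]
    - [[22, 0, 14], [0, 0.038, 0], -1]
    - [[21.5, 0, 15], [0, 0.038, 0], -1]
    - [[21, 0, 15.5], [0, 0.038, 0], -1]
    - [[20.5, 0, 16], [0, 0.038, 0], -1]
    - [[19.5, 0, 17], [0, 0.038, 0], -1]
    - [[19, 0, 18], [0, 0.038, 0], -1]
    - [[10, 0, 9], [0, 0.038, 0], -1]
    - [[0, 0, 0], [0, 0, 0], -1]
    - [[0, 0, 0], [0, 0, 0], -1]
    - [[0, 0, 0], [0, 0, 0], -1]

```text
t: 17.9
eef_pos: [528.0, 88.8, 226.8]
orientation: [-0.499, 0.501, -0.501, 0.5]
ft_force: [-0.7, 0.0, -5.0]
finger_gap: 0.535
```

```bash
python3 -c "
from h import *
p,R=cur();g=p-5*R[:,1];print('grasp',g,R.round(3),read_state()['finger_gap'])
c=capture('wrist');np.savez('wrist2.npz',**c)
P=cloud(c);zt=g[2]+12
print('nut');obj(c,557,71,30,138,155);obj(c,557,71,24,143,155)
print('base');obj(c,557,71,110,12,28)
print('sleeve top');obj(c,g[0],g[1],28,zt-4,zt+6)
cv2.imwrite('pics/w6.png',c['img'])
"
```

```text
grasp [528.00448499  88.77450279 231.77255767] [[-0.001 -0.003  1.   ]
 [-1.    -0.001 -0.001]
 [ 0.001 -1.    -0.003]] 0.5349974163737709
nut
394 [565.1  77.8 146.3] [array([566.1,  76.9]), array([14.6, 23.3]), np.float64(19.2)]
356 [565.2  76.9 146.6] [array([566.1,  76.9]), array([14.6, 23.3]), np.float64(19.2)]
base
4668 [572.6 106.8  20.4] [array([562.3,  74.5]), array([143.7, 100.2]), np.float64(81.1)]
sleeve top
2677 [528.3  95.7 244.6] [array([528.9,  91.5]), array([52.8, 45.9]), np.float64(8.0)]
```

View pics/w6.png

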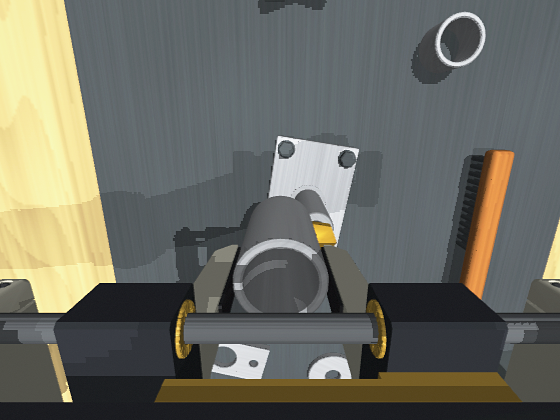

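The wrist view shows the sleeve top at (281,278) hiding part of the nut at (325,234). I'll step aside to see the whole nut.

Request:
arm_command:
  moves:
    - [[25, 0, -10], [0, 0, 0], -1]
    - [[35, 0, -20], [0, 0, 0], -1]
    - [[10, 0, -10], [0, 0, 0], -1]
    - [[0, 0, 0], [0, 0, 0], -1]
    - [[0, 0, 0], [0, 0, 0], -1]

```text
t: 18.45
eef_pos: [489.5, 18.7, 227.8]
orientation: [-0.5, 0.499, -0.5, 0.501]
ft_force: [0.2, 1.0, -5.7]
finger_gap: 0.528
```

```bash
cat >>h.py <<'E'
def nut(c):
    """centroid of brass pixels near jig in img, projected to z=148..; returns xy"""
    P=cloud(c);h=cv2.cvtColor(c["img"],cv2.COLOR_BGR2HSV)
    m=(np.hypot(P[...,0]-560,P[...,1]-73)<28)&(P[...,2]>125)&(P[...,2]<158)&(h[...,1]>90)
    a=P[m]; t=a[a[:,2]>143.5]; (x,y),r=cv2.minEnclosingCircle(t[:,:2].astype(np.float32)); v,u=np.nonzero(m)
    print("nut n",len(t),"circle",round(x,1),round(y,1),"r",round(r,1),"med",np.median(t,0).round(1),"px",u.min(),u.max(),v.min(),v.max())
def ring(c,g,dz):
    P=cloud(c);m=(np.hypot(P[...,0]-g[0],P[...,1]-g[1])<32)&(abs(P[...,2]-g[2]-dz)<2.5)
    a=P[m];b=a[:,:2];f=np.linalg.lstsq(np.c_[2*b,np.ones(len(b))],(b**2).sum(1),rcond=None)[0]
    print("ring",len(b),f[:2].round(1),"r",np.sqrt(f[2]+f[0]**2+f[1]**2).round(1),"z",np.median(a[:,2]).round(1))
E
python3 -c "
from h import *
p,R=cur();g=p-5*R[:,1];print('grasp',g)
c=capture('wrist');nut(c);ring(c,g,12);ring(c,g,13.5)
print('base');obj(c,557,71,110,14,28)
t=capture('top');nut(t)
cv2.imwrite('pics/w7.png',c['img'])
"
```

```text
grasp [489.47356956  18.66016836 232.82610335]
nut n 948 circle 561.1 71.3 r 14.8 med [560.5  72.1 146.7] px 350 388 139 175
ring 2400 [489.9  20.1] r 22.6 z 245.7
ring 2234 [489.9  19.8] r 22.8 z 245.8
base
8101 [554.5  89.8  20.4] [array([561.4,  71.4]), array([150.1,  99.8]), np.float64(81.1)]
  return _methods._mean(a, axis=axis, dtype=dtype,
  ret = um.true_divide(
Traceback (most recent call last):
  File "h.py", line 43, in nut
    print("nut n",len(t),"circle",round(x,1),round(y,1),"r",round(r,1),"med",np.median(t,0).round(1),"px",u.min(),u.max(),v.min(),v.max())
                                                                                                          ~~~~~^^
ValueError: zero-size array to reduction operation minimum which has no identity
```

The wrist camera puts the jig axis at (561.3,71.4), with the nut and base fits agreeing, yaw −8.9°. The sleeve axis in hand is at (489.9,20). I'll move by (+71.4,+51.4) with a little extra height.

Request:
arm_command:
  moves:
    - [[0, -15, 0], [0, 0, 0], -1]
    - [[-10, 0, 14.4], [0, 0, 0], -1]
    - [[-15, 0, 20], [0, 0, 0], -1]
    - [[-15, 0, 20], [0, 0, 0], -1]
    - [[-8, 0, 12], [0, 0, 0], -1]
    - [[-3.4, 0, 5], [0, 0, 0], -1]
    - [[0, 0, 0], [0, 0, 0], -1]
    - [[0, 0, 0], [0, 0, 0], -1]
    - [[0, 0, 0], [0, 0, 0], -1]

```text
t: 19.45
eef_pos: [560.2, 67.7, 242.1]
orientation: [-0.498, 0.5, -0.501, 0.501]
ft_force: [-0.8, 0.2, -6.1]
finger_gap: 0.529
```

```bash
python3 -c "
from h import *
p,R=cur();g=p-5*R[:,1];print('grasp',g,R[:,1].round(4))
c=capture('wrist');ring(c,g,13)
print('base');obj(c,561,71,110,14,28)
"
```

```text
grasp [560.19583984  67.68855828 247.12626814] [-0.0019 -0.0025 -1.    ]
ring 2286 [560.6  68.9] r 22.7 z 260.0
base
5486 [563.7  99.1  20.3] [array([561.8,  71.8]), array([149.1, 100.1]), np.float64(81.0)]
```

Request:
arm_command:
  moves:
    - [[-2.4, 0, 0.8], [0, 0, 0], -1]
    - [[0, 5, 0], [0, 0, 0], -1]
    - [[0, 10, 0], [0, 0, 0], -1]
    - [[0, 10, 0], [0, 0, 0], -1]
    - [[0, 10, 0], [0, 0, 0], -1]
    - [[0, 10, 0], [0, 0, 0], -1]
    - [[0, 0, 0], [0, 0, 0], -1]

```text
t: 20.2
eef_pos: [560.3, 70.4, 195.0]
orientation: [0.497, -0.501, 0.502, -0.5]
ft_force: [0.8, -0.7, -4.6]
finger_gap: 0.536
```

```bash
python3 -c "
from h import *
p,R=cur();g=p-5*R[:,1];print('grasp',g,R[:,1].round(4))
c=capture('wrist');ring(c,g,13);obj(c,561,71,110,14,28)
P=cloud(c);h=cv2.cvtColor(c['img'],cv2.COLOR_BGR2HSV);m=(np.hypot(P[...,0]-560,P[...,1]-73)<18)&(P[...,2]>125)&(P[...,2]<155)&(h[...,1]>90);print('nut px',m.sum(),P[m].mean(0) if m.sum() else '')
"
```

```text
grasp [560.32369132  70.42493382 199.98777595] [-0.0055 -0.0025 -1.    ]
ring 2274 [560.7  71.6] r 22.7 z 212.9
6725 [564.  101.3  20.4] [array([562. ,  73.2]), array([146.3, 100.2]), np.float64(81.1)]
nut px 32 [562.34310861  59.18670888 144.6871321 ]
```

Request:
arm_command:
  moves:
    - [[0, 5, 0.5], [0, 0, 0], -1]
    - [[0, 12, 0], [0, 0, 0], -1]
    - [[0, 15, 0], [0, 0, 0], -1]
    - [[0, 15, 0], [0, 0, 0], -1]
    - [[0, 15, 0], [0, 0, 0], -1]
    - [[0, 12, 0], [0, 0, 0], -1]
    - [[0, 10, 0], [0, 0, 0], -1]
    - [[0, 5, 0], [0, 0, 0], -1]
    - [[0, 0, 0], [0, 0, 0], -1]

```text
t: 21.15
eef_pos: [561.7, 70.6, 107.5]
orientation: [0.498, -0.5, 0.501, -0.501]
ft_force: [0.4, 0.1, -6.0]
finger_gap: 0.529
```

Request:
arm_command:
  moves:
    - [[0, 6, 0], [0, 0, 0], -1]
    - [[0, 4, 0], [0, 0, 0], -1]
    - [[0, 3, 0], [0, 0, 0], -1]
    - [[0, 1.5, 0], [0, 0, 0], -1]
    - [[0, 1, 0], [0, 0, 0], -1]
    - [[0, 0, 0], [0, 0, 0], -1]

```text
t: 21.75
eef_pos: [562.0, 70.6, 92.6]
orientation: [-0.498, 0.5, -0.501, 0.501]
ft_force: [-0.2, -1.2, -5.0]
finger_gap: 0.529
```

Request:
arm_command:
  moves:
    - [[0, 1, 0], [0, 0, 0], -1]
    - [[0, 0, 0], [0, 0, 0], -1]

```text
t: 21.95
eef_pos: [562.2, 70.6, 92.1]
orientation: [-0.499, 0.5, -0.501, 0.501]
ft_force: [-0.0, -0.4, -1.9]
finger_gap: 0.532
```

Contact is beginning. One more millimetre, then I'll release and rise. The nut passes between the open fingers.

Request:
arm_command:
  moves:
    - [[0, 0.7, 0], [0, 0, 0], -1]
    - [[0, 0, 0], [0, 0, 0], 0.3]
    - [[0, 0, 0], [0, 0, 0], 0.6]
    - [[0, 0, 0], [0, 0, 0], 1]
    - [[0, 0, 0], [0, 0, 0], 1]
    - [[0, 0, 0], [0, 0, 0], 1]
    - [[0, 0, 0], [0, 0, 0], 1]
    - [[0, -20, 0], [0, 0, 0], 1]
    - [[0, -40, 0], [0, 0, 0], 1]
    - [[0, -45, 0], [0, 0, 0], 1]
    - [[0, -45, 0], [0, 0, 0], 1]

```text
t: 23.05
eef_pos: [561.8, 70.8, 242.3]
orientation: [0.498, -0.5, 0.501, -0.501]
ft_force: [0.6, 0.6, 0.4]
finger_gap: 1.002
```

```bash
python3 -c "
from h import *
p,R=cur();g=p-5*R[:,1];print('grasp',g,R[:,1].round(4),read_state()['q'].round(2))
c=capture('wrist');ring(c,[561,71,110],0);nut(c)
t=capture('top')
plan([((439,-175,190),Rd(75),14)],1)
"
```

```text
grasp [561.78599933  70.76310494 247.34588783] [-0.0019 -0.0018 -1.    ] [-0.04  0.48 -0.2   1.65  0.11  1.02 -0.27]
ring 585 [562.6  70.6] r 22.4 z 110.0
nut n 697 circle 561.4 72.1 r 14.9 med [561.7  72.8 146.6] px 263 296 197 228
[[[17.7,4.3,-9.1],[-0.001,-0.094,0.001],1],[[16.7,4.4,-10.7],[-0.001,-0.094,0],1],[[15.7,4.3,-12.2],[-0.001,-0.093,0.001],1],[[14.5,4.4,-13.6],[0,-0.094,0],1],[[13.1,4.3,-14.9],[-0.001,-0.094,0.001],1],[[11.7,4.4,-16],[-0.001,-0.094,0],1],[[10.1,4.4,-17.1],[-0.001,-0.093,0.001],1],[[8.5,4.3,-18],[-0.001,-0.094,0.001],1],[[6.8,4.4,-18.6],[-0.001,-0.094,0],1],[[4.9,4.4,-19.2],[-0.001,-0.094,0.001],1],[[3.2,4.4,-19.6],[0,-0.093,0],1],[[1.4,4.5,-19.8],[-0.001,-0.094,0.001],1],[[-0.6,4.4,-19.9],[-0.001,-0.094,0],1],[[-2.4,4.5,-19.7],[-0.001,-0.094,0.001],1]]
```

The sleeve is seated, with its top at z=110 and about 1–1.5 mm off axis. Next I'll go above the bored plate.

Request:
arm_command:
  moves:
    - [[17.5, 0, -9], [0, -0.094, 0], 1]
    - [[16.5, 3, -10.5], [0, -0.094, 0], 1]
    - [[15.5, 4, -12], [0, -0.094, 0], 1]
    - [[14.5, 5, -13.5], [0, -0.094, 0], 1]
    - [[13, 5, -15], [0, -0.094, 0], 1]
    - [[11.5, 5, -16], [0, -0.094, 0], 1]
    - [[10, 5, -17], [0, -0.094, 0], 1]
    - [[8.5, 5, -18], [0, -0.094, 0], 1]
    - [[7, 5, -18.5], [0, -0.094, 0], 1]
    - [[5, 5, -19], [0, -0.094, 0], 1]
    - [[3, 5, -19.5], [0, -0.094, 0], 1]
    - [[1.5, 5, -20], [0, -0.094, 0], 1]
    - [[-0.5, 5, -20], [0, -0.094, 0], 1]
    - [[-2.5, 5, -20], [0, -0.094, 0], 1]
    - [[0, 0, 0], [0, 0, 0], 1]
    - [[0, 0, 0], [0, 0, 0], 1]
    - [[0, 0, 0], [0, 0, 0], 1]

```text
t: 24.85
eef_pos: [436.3, -174.5, 179.8]
orientation: [-0.701, 0.702, -0.091, 0.091]
ft_force: [-0.2, -1.2, 0.4]
finger_gap: 0.999
```

```bash
python3 -c "
from h import *
p,R=cur();g=p-5*R[:,1];print('grasp',g,'yaw',np.degrees(np.arctan2(R[1,2],R[0,2])),R[:,1].round(4),read_state()['q'].round(2))
c=capture('wrist');cv2.imwrite('pics/w8.png',c['img'])
obj(c,439,-174,85,11,22)
# hole centre: bench-level points inside plate
P=cloud(c);m=(np.hypot(P[...,0]-439,P[...,1]+174)<25)&(P[...,2]<9)&(c['z_map']>0);print('bore',m.sum(),P[m].mean(0))
"
```

```text
grasp [ 436.25951884 -174.48085     184.76220555] yaw 75.2405148489297 [ 1.0e-04 -1.1e-03 -1.0e+00] [ 0.7   0.45 -0.51  1.98  0.31  0.78  1.32]
5152 [ 429.4 -174.    15.3] [array([ 440.3, -175.1]), array([ 62. , 129.3]), np.float64(75.2)]
bore 905 [ 441.38292094 -175.34239196    5.50677225]
```

The plate measures 62 x 129 at (440.3,−175.1), in line with the jaws. I'll descend and grip across its middle.

Request:
arm_command:
  moves:
    - [[4, 20, 0.4], [0, 0, 0], 1]
    - [[0, 35, 0], [0, 0, 0], 1]
    - [[0, 35, 0], [0, 0, 0], 1]
    - [[0, 30, 0], [0, 0, 0], 1]
    - [[0, 20, 0], [0, 0, 0], 1]
    - [[0, 10, 0], [0, 0, 0], 1]
    - [[0, 6, 0], [0, 0, 0], 1]
    - [[0, 3, 0], [0, 0, 0], 1]
    - [[0, 0, 0], [0, 0, 0], 1]

```text
t: 25.8
eef_pos: [439.8, -176.7, 21.0]
orientation: [-0.7, 0.702, -0.091, 0.091]
ft_force: [1.1, -0.0, 0.1]
finger_gap: 1.0
```

Request:
arm_command:
  moves:
    - [[0, 0, 0], [0, 0, 0], -1]
    - [[0, 0, 0], [0, 0, 0], -1]
    - [[0, 0, 0], [0, 0, 0], -1]
    - [[0, 0, 0], [0, 0, 0], -1]
    - [[0, 0, 0], [0, 0, 0], -1]
    - [[0, -3, 0], [0, 0, 0], -1]
    - [[0, -10, 0], [0, 0, 0], -1]
    - [[0, -25, 0], [0, 0, 0], -1]
    - [[0, 0, 0], [0, 0, 0], -1]
  squeeze: 50

```text
t: 26.7
eef_pos: [440.6, -177.4, 60.6]
orientation: [-0.7, 0.702, -0.09, 0.093]
ft_force: [1.1, -0.4, -4.2]
finger_gap: 0.658
```

```bash
python3 -c "
from h import *
p,R=cur();g=p-5*R[:,1];print('grasp',g,'yaw',np.degrees(np.arctan2(R[1,2],R[0,2])),read_state()['ft_force'])
c=capture('wrist')
obj(c,439,-174,85,35,62)
P0,R0=plan([(g+[0,0,150],Rd(75.2),5)],-1)
plan([((500,20,215),Rd(-8.9),15)],-1,P0,R0)
"
```

```text
grasp [ 440.58982379 -177.43056333   65.57649036] yaw 75.15767947619452 [ 1.06727024 -0.38401599 -4.24723969]
15945 [ 417.1 -173.5   55. ] [array([ 441.2, -178. ]), array([ 89.9, 131.2]), np.float64(75.1)]
[[[0.2,-30.2,-0.1],[0,0,0],-1],[[0.2,-30.2,0],[0.001,0,0.001],-1],[[0.2,-30.2,0],[0,0,0],-1],[[0.1,-30.3,-0.1],[0.001,-0.001,0.001],-1],[[0.2,-30.2,0],[0,0,0],-1]]
[[[0.5,0,13.7],[0,0.098,0],-1],[[-0.9,0.1,13.8],[0,0.098,0],-1],[[-2.2,0,13.5],[0,0.098,0],-1],[[-3.6,0,13.3],[0,0.097,0],-1],[[-4.8,0.1,12.9],[0,0.098,0],-1],[[-6,0,12.3],[0,0.098,0],-1],[[-7.2,0.1,11.7],[0,0.098,0],-1],[[-8.4,0,11],[0,0.098,0],-1],[[-9.3,0,10.1],[0,0.098,0],-1],[[-10.3,0.1,9.1],[0,0.098,0],-1],[[-11.1,0,8],[0,0.098,0],-1],[[-11.9,0,6.9],[0,0.097,0],-1],[[-12.5,0.1,5.8],[0,0.098,0],-1],[[-13,0,4.5],[0,0.098,0],-1],[[-13.4,0,3.2],[0,0.098,0],-1]]
```

Held (gap 61 mm). I'll carry it to beside the jig, high up, and line it up.

Request:
arm_command:
  moves:
    - [[0, -20, 0], [0, 0, 0], -1]
    - [[0, -35, 0], [0, 0, 0], -1]
    - [[0, -45, 0], [0, 0, 0], -1]
    - [[0, -45, 0], [0, 0, 0], -1]
    - [[0.5, -6, 13.5], [0, 0.098, 0], -1]
    - [[-1, 0, 14], [0, 0.098, 0], -1]
    - [[-2, 0, 13.5], [0, 0.098, 0], -1]
    - [[-3.5, 0, 13.5], [0, 0.098, 0], -1]
    - [[-5, 0, 13], [0, 0.098, 0], -1]
    - [[-6, 0, 12.5], [0, 0.098, 0], -1]
    - [[-7, 0, 11.5], [0, 0.098, 0], -1]
    - [[-8.5, 0, 11], [0, 0.098, 0], -1]
    - [[-9.5, 0, 10], [0, 0.098, 0], -1]
    - [[-10.5, 0, 9], [0, 0.098, 0], -1]
    - [[-11, 0, 8], [0, 0.098, 0], -1]
    - [[-12, 0, 7], [0, 0.097, 0], -1]
    - [[-12.5, 0, 6], [0, 0.097, 0], -1]
    - [[-13, 0, 4.5], [0, 0.098, 0], -1]
    - [[-13.5, 0, 3], [0, 0.098, 0], -1]
    - [[0, 0, 0], [0, 0, 0], -1]

```text
t: 28.75
eef_pos: [498.4, 24.1, 207.8]
orientation: [0.46, -0.462, 0.537, -0.536]
ft_force: [-0.7, 0.4, -4.2]
finger_gap: 0.664
```

Request:
arm_command:
  moves:
    - [[0, 0, 0], [0, 0, 0], -1]
    - [[0, 0, 0], [0, 0, 0], -1]

```text
t: 28.95
eef_pos: [498.2, 20.3, 208.4]
orientation: [-0.458, 0.461, -0.537, 0.537]
ft_force: [1.4, -0.7, -4.2]
finger_gap: 0.659
```

```bash
cat >>h.py <<'E'
def plate(c,g,dz=-13):
    """plate in hand: extents in the tool plane at plate top height"""
    P=cloud(c); a=P[(np.hypot(P[...,0]-g[0],P[...,1]-g[1])<78)&(abs(P[...,2]-g[2]-dz)<5)]
    p,R=cur(); b=(a-(p-5*R[:,1]))@R
    print("plate n",len(a),"z",np.percentile(a[:,2],[5,50,95]).round(1))
    return a,b
E
python3 -c "
from h import *
p,R=cur();g=p-5*R[:,1];print('grasp',g,'yaw',np.degrees(np.arctan2(R[1,2],R[0,2])),R[:,1].round(4))
c=capture('wrist');cv2.imwrite('pics/w9.png',c['img']);nut(c)
a,b=plate(c,g)
print(np.percentile(b,[0.5,99.5],axis=0).round(1))
m=abs(b[:,2])<25;print('mid strip x',np.percentile(b[m,0],[0.5,99.5]), len(b[m]))
"
```

```text
grasp [498.25042452  20.31017453 213.43356168] yaw -8.907114018692305 [-0.003 -0.003 -1.   ]
nut n 1133 circle 561.2 71.5 r 15.2 med [561.   72.2 146.6] px 333 376 131 168
plate n 15416 z [201.3 202.8 203.9]
[[-64.5   9.  -34.1]
 [ 65.   17.3  35.4]]
mid strip x [-64.47872982  65.10199364] 11618
```

View pics/w9.png

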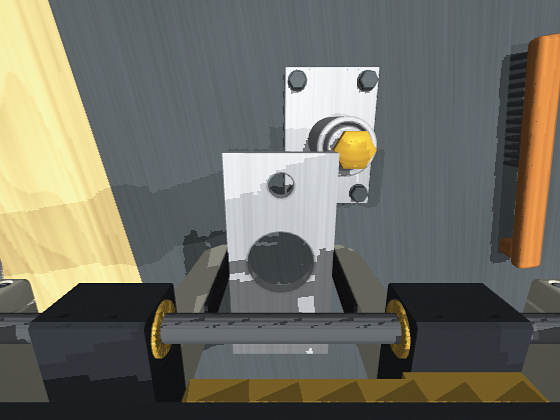

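The wrist view shows the plate in hand with its bore at (280,261), the nut at (354,150) and the sleeve seated around the mandrel. The plate's long side is in line with the base.

```bash
python3 -c "
from h import *
p,R=cur();g=p-5*R[:,1];c=capture('wrist')
b=px(c,280.5,261,202.8);print('bore',b, 'grasp',g)
img=c['img'];gr=cv2.cvtColor(img,cv2.COLOR_BGR2GRAY)[225:296,240:322];z=c['z_map'][225:296,240:322]
P=cloud(c)[225:296,240:322];m=((P[...,2]<190)).astype(np.uint8);n,l,s,ce=cv2.connectedComponentsWithStats(m);k=1+s[1:,4].argmax();print(s[k],ce[k]+[240,225])
cn=max(cv2.findContours((l==k).astype(np.uint8),0,1)[0],key=len);e=cv2.fitEllipse(cn);print(e);b=px(c,e[0][0]+240,e[0][1]+225,200);print('bore2',b)
d=np.array([561.2,71.5,0])-b;print('to go world',d,'tool',R.T@[d[0],d[1],0])
"
```

```text
bore [499.22436509  21.38481778 202.8       ] grasp [498.46151537  20.30995784 213.63655281]
[   9    7   64   53 2581] [280.38434715 257.98217745]
((40.38191223144531, 32.99076843261719), (51.47749328613281, 62.15911865234375), 90.12812042236328)
bore2 [499.24186082  21.97075167 200.        ]
to go world [  61.95813918   49.52924833 -200.        ] tool [-58.56218445  -0.27831185  53.50093967]
```

Request:
arm_command:
  moves:
    - [[-10, 0, 10], [0, 0, 0], -1]
    - [[-20, 0, 18], [0, 0, 0], -1]
    - [[-20, 0, 18], [0, 0, 0], -1]
    - [[-9, 0, 7.5], [0, 0, 0], -1]
    - [[0, 0, 0], [0, 0, 0], -1]
    - [[0, 0, 0], [0, 0, 0], -1]
    - [[0, 0, 0], [0, 0, 0], -1]
    - [[0, 0, 0], [0, 0, 0], -1]

```text
t: 29.85
eef_pos: [560.2, 70.4, 209.0]
orientation: [-0.458, 0.46, -0.537, 0.538]
ft_force: [-0.3, -0.2, -4.3]
finger_gap: 0.659
```

```bash
cat >>h.py <<'E'
def bore(c,zt,lo,show=0):
    P=cloud(c)[210:312,230:332];m=(P[...,2]<zt-lo).astype(np.uint8);n,l,s,ce=cv2.connectedComponentsWithStats(m);k=1+s[1:,4].argmax()
    cn=max(cv2.findContours((l==k).astype(np.uint8),0,1)[0],key=len);e=cv2.fitEllipse(cn);print("bore",e,px(c,e[0][0]+230,e[0][1]+210,zt-2)[:2].round(1))
E
python3 -c "
from h import *
p,R=cur();g=p-5*R[:,1];c=capture('wrist');print(g,'yaw',np.degrees(np.arctan2(R[1,2],R[0,2])),R[:,1].round(4))
nut(c);a,b=plate(c,g);print(np.percentile(b,[.5,99.5],axis=0).round(1));bore(c,g[2]-10.7,13);obj(c,561,71,110,14,28)
cv2.imwrite('pics/w10.png',c['img'])
"
```

```text
[560.24753749  70.39345536 213.99747766] yaw -8.99103284749768 [-0.0018 -0.0027 -1.    ]
nut n 215 circle 559.9 64.7 r 10.7 med [560.   63.9 146.6] px 267 294 232 242
plate n 15408 z [201.9 203.4 204.4]
[[-64.3   8.9 -34.7]
 [ 65.3  17.2  35.2]]
bore ((50.369964599609375, 47.975059509277344), (51.42792510986328, 62.18501663208008), 89.9654312133789) [561.1  72.6]
2209 [567.5 128.9  20.3] [array([561.6,  71.7]), array([148.6,  99.9]), np.float64(81.0)]
```

The bore is over the axis to within about 1 mm. I'll lower the plate.

Request:
arm_command:
  moves:
    - [[0, 8, 0], [0, 0, 0], -1]
    - [[0, 12, 0], [0, 0, 0], -1]
    - [[0, 12, 0], [0, 0, 0], -1]
    - [[0, 8, 0], [0, 0, 0], -1]
    - [[0, 5, 0], [0, 0, 0], -1]
    - [[0, 5, 0], [0, 0, 0], -1]
    - [[0, 5, 0], [0, 0, 0], -1]
    - [[0, 0, 0], [0, 0, 0], -1]

```text
t: 30.7
eef_pos: [560.6, 71.5, 153.3]
orientation: [-0.459, 0.461, -0.537, 0.537]
ft_force: [-0.7, 0.1, -4.7]
finger_gap: 0.657
```

Request:
arm_command:
  moves:
    - [[0, 8, 0], [0, 0, 0], -1]
    - [[0, 8, 0], [0, 0, 0], -1]
    - [[0, 6, 0], [0, 0, 0], -1]
    - [[0, 3, 0], [0, 0, 0], -1]
    - [[0, 1, 0], [0, 0, 0], -1]
    - [[0, 0, 0], [0, 0, 0], -1]
    - [[0, 0, 0], [0, 0, 0], -1]

```text
t: 31.4
eef_pos: [561.2, 71.6, 128.2]
orientation: [-0.459, 0.46, -0.537, 0.538]
ft_force: [0.1, 0.3, -3.9]
finger_gap: 0.658
```

Request:
arm_command:
  moves:
    - [[0, 1, 0], [0, 0, 0], -1]
    - [[0, 0.8, 0], [0, 0, 0], -1]
    - [[0, 0, 0], [0, 0, 0], -1]

```text
t: 31.7
eef_pos: [560.9, 71.5, 126.1]
orientation: [-0.459, 0.46, -0.537, 0.538]
ft_force: [0.5, 0.4, -6.1]
finger_gap: 0.659
```

Request:
arm_command:
  moves:
    - [[0, 0.8, 0], [0, 0, 0], -1]
    - [[0, 0, 0], [0, 0, 0], -1]

```text
t: 31.9
eef_pos: [561.0, 71.5, 125.8]
orientation: [-0.459, 0.46, -0.537, 0.538]
ft_force: [-1.3, -0.4, -1.3]
finger_gap: 0.655
```

Request:
arm_command:
  moves:
    - [[0, 0.6, 0], [0, 0, 0], -1]
    - [[0, 0, 0], [0, 0, 0], -0.2]
    - [[0, 0, 0], [0, 0, 0], 0.6]
    - [[0, 0, 0], [0, 0, 0], 1]
    - [[0, 0, 0], [0, 0, 0], 1]
    - [[0, 0, 0], [0, 0, 0], 1]
    - [[0, 0, 0], [0, 0, 0], 1]
    - [[0, -15, 0], [0, 0, 0], 1]
    - [[0, -35, 0], [0, 0, 0], 1]
    - [[0, -40, 0], [0, 0, 0], 1]
    - [[0, -40, 0], [0, 0, 0], 1]
    - [[0, 0, 0], [0, 0, 0], 1]
    - [[0, 0, 0], [0, 0, 0], 1]

```text
t: 33.2
eef_pos: [561.3, 71.8, 255.4]
orientation: [-0.46, 0.46, -0.537, 0.538]
ft_force: [0.1, 0.1, -0.7]
finger_gap: 0.999
```

```bash
python3 -c "
from h import *
p,R=cur();g=p-5*R[:,1];c=capture('wrist');print(g)
nut(c);obj(c,561,71,75,114,126);P=cloud(c);b=P[(np.hypot(P[...,0]-561,P[...,1]-71)<75)&(P[...,2]>116)&(P[...,2]<124)];A=np.c_[b[:,:2],np.ones(len(b))];print('plane',np.linalg.lstsq(A,b[:,2],rcond=None)[0])
plan([((590,-345,190),Rd(-63),16)],1)
"
```

```text
[561.29893376  71.76999816 260.44484833]
nut n 644 circle 561.6 71.4 r 15.0 med [561.8  72.8 146.5] px 264 296 196 224
6442 [562.3  83.  120.2] [array([561.5,  70.8]), array([130.2,  62.1]), np.float64(81.1)]
plane [3.97863880e-06 4.88942290e-04 1.20112033e+02]
[[[25.4,4.4,5.9],[0,0.059,0],1],[[25.1,4.3,7.3],[0,0.059,0],1],[[24.5,4.4,8.8],[0,0.059,0.001],1],[[24,4.3,10.3],[0,0.059,0],1],[[23.4,4.4,11.6],[0,0.059,0],1],[[22.6,4.3,13],[0,0.059,0],1],[[21.8,4.4,14.3],[0,0.059,0],1],[[20.9,4.3,15.6],[0,0.059,0.001],1],[[20,4.3,16.8],[0,0.059,0],1],[[19,4.4,17.9],[0,0.059,0],1],[[17.9,4.3,19.1],[0,0.059,0],1],[[16.7,4.3,20],[0,0.059,0.001],1],[[15.5,4.3,21],[0.001,0.059,0],1],[[14.2,4.3,21.9],[0,0.059,0],1],[[13,4.4,22.6],[0,0.059,0],1],[[11.5,4.3,23.4],[0,0.059,0],1]]
```

The plate lies flat (top at z=120.2), centred to 1 mm and in line with the base. Next, the washer.

Request:
arm_command:
  moves:
    - [[25, 4, 6], [0, 0.059, 0], 1]
    - [[25, 4, 7.5], [0, 0.059, 0], 1]
    - [[24.5, 4, 9], [0, 0.059, 0], 1]
    - [[24, 4, 10.5], [0, 0.059, 0], 1]
    - [[23.5, 4.5, 11.5], [0, 0.059, 0], 1]
    - [[22.5, 4.5, 13], [0, 0.059, 0], 1]
    - [[22, 4.5, 14.5], [0, 0.059, 0], 1]
    - [[21, 4.5, 15.5], [0, 0.059, 0], 1]
    - [[20, 4.5, 17], [0, 0.059, 0], 1]
    - [[19, 4.5, 18], [0, 0.059, 0], 1]
    - [[18, 4.5, 19], [0, 0.059, 0], 1]
    - [[16.5, 4.5, 20], [0, 0.059, 0], 1]
    - [[15.5, 4.5, 21], [0, 0.059, 0], 1]
    - [[14, 4.5, 22], [0, 0.059, 0], 1]
    - [[13, 4.5, 22.5], [0, 0.059, 0], 1]
    - [[11.5, 4.5, 23.5], [0, 0.059, 0], 1]
    - [[0, 0, 0], [0, 0, 0], 1]
    - [[0, 0, 0], [0, 0, 0], 1]
    - [[0, 0, 0], [0, 0, 0], 1]

```text
t: 35.15
eef_pos: [592.2, -343.3, 185.1]
orientation: [0.165, -0.166, 0.688, -0.687]
ft_force: [0.1, -0.2, 0.2]
finger_gap: 0.997
```

```bash
cat >>h.py <<'E'
def washer(c,x,y,zt,r=50):
    """origin and slot azimuth: template fit of the washer's plan to the points at its top height"""
    from scipy.optimize import minimize
    P=cloud(c);a=P[(np.hypot(P[...,0]-x,P[...,1]-y)<r)&(abs(P[...,2]-zt)<4)][:,:2]
    I=np.zeros((260,260),np.uint8)
    for s in (1,): 
        o=np.array([x,y]);ij=np.round((a-o)*1+130).astype(int);I[ij[:,1],ij[:,0]]=255
    I=cv2.GaussianBlur(cv2.morphologyEx(I,cv2.MORPH_CLOSE,np.ones((3,3))),(0,0),1.5)/255.
    X,Y=np.meshgrid(np.arange(260)-130.,np.arange(260)-130.)
    def T(p):
        t=np.radians(p[2]);u=(X-p[0])*np.cos(t)+(Y-p[1])*np.sin(t);v=-(X-p[0])*np.sin(t)+(Y-p[1])*np.cos(t)
        sd=np.minimum(38-np.hypot(u,v),32-abs(v)); sl=np.where(u>0,abs(v),np.hypot(u,v))-12
        return 1/(1+np.exp(-np.minimum(sd,sl)*1.2))
    best=min((minimize(lambda p:((T(p)-I)**2).sum(),[0,0,t],method="Nelder-Mead",options=dict(initial_simplex=[[0,0,t],[6,0,t],[0,6,t],[0,0,t+12]])) for t in range(0,360,45)),key=lambda r:r.fun)
    print("washer n",len(a),"xy",(best.x[:2]+[x,y]).round(1),"slot az",best.x[2].round(1),"res",best.fun.round(0),"area",I.sum().round())
E
python3 -c "
from h import *
p,R=cur();g=p-5*R[:,1];c=capture('wrist');print(g,'yaw',np.degrees(np.arctan2(R[1,2],R[0,2])),R[:,1].round(4),read_state()['q'].round(2))
washer(c,594,-344,15);obj(c,594,-344,50,11,20);washer(dict(np.load('top0.npz')),594,-344,15)
cv2.imwrite('pics/w11.png',c['img'])
"
```

```text
[ 592.20121589 -343.29245388  190.05410123] yaw -62.90309548019024 [-1.1e-03  1.0e-04 -1.0e+00] [ 0.44  0.71  0.1   1.37 -0.07  1.06 -0.55]
washer n 2335 xy [ 595.4 -345. ] slot az 23.8 res 12.0 area 3045.0
2335 [ 589.6 -350.6   15.3] [array([ 594.9, -345.2]), array([72.2, 63.9]), np.float64(23.5)]
washer n 213 xy [ 591.8 -344.7] slot az 26.9 res 2164.0 area 408.0
```

The template fit puts the washer origin at (595.4,−345.0) with slot azimuth 23.8°, residual small. I'll descend and grip the flats.

Request:
arm_command:
  moves:
    - [[-2.2, 20, 2.8], [0, 0.058, 0], 1]
    - [[0, 35, 0], [0, 0, 0], 1]
    - [[0, 35, 0], [0, 0, 0], 1]
    - [[0, 35, 0], [0, 0, 0], 1]
    - [[0, 20, 0], [0, 0, 0], 1]
    - [[0, 10, 0], [0, 0, 0], 1]
    - [[0, 6, 0], [0, 0, 0], 1]
    - [[0, 3, 0], [0, 0, 0], 1]
    - [[0, 0, 0], [0, 0, 0], 1]
    - [[0, 0, 0], [0, 0, 0], 1]
  squeeze: 30

```text
t: 36.2
eef_pos: [595.6, -347.0, 22.7]
orientation: [-0.145, 0.145, -0.691, 0.693]
ft_force: [0.1, -0.9, -0.0]
finger_gap: 1.002
```

Request:
arm_command:
  moves:
    - [[0, 1.8, -1.5], [0, 0, 0], 1]
    - [[0, 0, 0], [0, 0, 0], 1]
    - [[0, 0, 0], [0, 0, 0], -1]
    - [[0, 0, 0], [0, 0, 0], -1]
    - [[0, 0, 0], [0, 0, 0], -1]
    - [[0, 0, 0], [0, 0, 0], -1]
    - [[0, 0, 0], [0, 0, 0], -1]
  squeeze: 40

```text
t: 36.9
eef_pos: [594.1, -345.0, 19.6]
orientation: [-0.145, 0.146, -0.692, 0.692]
ft_force: [0.2, 0.2, 0.9]
finger_gap: 0.679
```

```bash
python3 -c "
from h import *
p,R=cur();g=p-5*R[:,1];print(g,read_state()['finger_gap']*93,read_state()['ft_force'])
P0,R0=plan([(g+[0,0,150],Rd(-66.2),5)],-1)
plan([((471,32,g[2]+150),Rd(-66.2),12)],-1,P0,R0)
"
```

```text
[ 594.12041833 -345.02857677   24.57314641] 63.11710112455071 [0.20579521 0.23059111 0.9200017 ]
[[[0.1,-30,0],[0,0,0],-1],[[0,-30,0],[0,-0.001,0.001],-1],[[0,-30,0.1],[0,0,0],-1],[[0,-30,0],[-0.001,-0.001,0],-1],[[0.1,-30,0],[0,0,0.001],-1]]
[[[-3.3,0,-32.9],[0,0,0],-1],[[-3.3,0,-32.9],[0,0,0],-1],[[-3.3,0,-32.9],[0,0,0],-1],[[-3.3,0,-32.9],[0,0,0],-1],[[-3.3,0.1,-32.9],[0,0,0],-1],[[-3.2,0,-32.8],[0,0,0],-1],[[-3.3,0,-32.9],[0,0,0],-1],[[-3.3,0,-32.9],[0,0,0],-1],[[-3.3,0,-32.9],[0,0,0],-1],[[-3.3,0,-32.9],[0,0,0],-1],[[-3.3,0,-32.9],[0,0,0],-1],[[-3.3,0,-32.9],[0,0,0],-1]]
```

Request:
arm_command:
  moves:
    - [[0, -10, 0], [0, 0, 0], -1]
    - [[0, -30, 0], [0, 0, 0], -1]
    - [[0, -40, 0], [0, 0, 0], -1]
    - [[0, -40, 0], [0, 0, 0], -1]
    - [[0, -30, 0], [0, 0, 0], -1]
    - [[-2, 0, -20], [0, 0, 0], -1]
    - [[-3, 0, -32], [0, 0, 0], -1]
    - [[-3.5, 0, -35], [0, 0, 0], -1]
    - [[-3.5, 0, -35], [0, 0, 0], -1]
    - [[-3.5, 0, -35], [0, 0, 0], -1]
    - [[-3.5, 0, -35], [0, 0, 0], -1]
    - [[-3.5, 0, -35], [0, 0, 0], -1]
    - [[-3.5, 0, -35], [0, 0, 0], -1]
    - [[-3.5, 0, -35], [0, 0, 0], -1]
    - [[-3.5, 0, -35], [0, 0, 0], -1]
    - [[-3, 0, -32], [0, 0, 0], -1]
    - [[-3, 0, -20], [0, 0, 0], -1]
    - [[-1, 0, -10], [0, 0, 0], -1]
    - [[0, 0, 0], [0, 0, 0], -1]
    - [[0, 0, 0], [0, 0, 0], -1]

```text
t: 38.9
eef_pos: [473.1, 30.6, 169.3]
orientation: [-0.144, 0.145, -0.691, 0.693]
ft_force: [0.6, -0.8, -2.9]
finger_gap: 0.683
```

Request:
arm_command:
  moves:
    - [[0, 0, 0], [0, 0, 0], -1]

```text
t: 39.0
eef_pos: [473.2, 30.1, 169.2]
orientation: [-0.144, 0.144, -0.691, 0.693]
ft_force: [-0.0, -0.3, -3.9]
finger_gap: 0.684
```

```bash
python3 -c "
from h import *
p,R=cur();g=p-5*R[:,1];print(g,'yaw',np.degrees(np.arctan2(R[1,2],R[0,2])),R[:,1].round(4),read_state()['ft_force'])
c=capture('wrist');nut(c)
P=cloud(c);d=np.hypot(P[...,0]-g[0],P[...,1]-g[1]);b=P[(d<38)&(abs(P[...,2]-g[2]+9)<5)];print('z',np.percentile(b[:,2],[5,50,95]))
washer(c,g[0],g[1],np.median(b[:,2]));f=b[abs(b[:,2]-np.median(b[:,2]))<3];q=(f-g)@R;print('plane (tool x,z slopes)',np.linalg.lstsq(np.c_[q[:,0],q[:,2],np.ones(len(q))],q[:,1],rcond=None)[0])
obj(c,561,71,75,116,124)
cv2.imwrite('pics/w12.png',c['img'])
"
```

```text
[473.19820699  30.13793316 174.19922239] yaw -66.4862358374913 [-5.0e-04 -2.8e-03 -1.0e+00] [-1.79227637e-03 -2.85691761e-01 -3.90423692e+00]
nut n 1995 circle 561.1 71.3 r 15.0 med [561.4  71.1 146.7] px 247 301 65 117
z [163.82079757 164.96794184 166.01201065]
washer n 8147 xy [475.2  30.1] slot az 23.4 res 61.0 area 3139.0
plane (tool x,z slopes) [ 3.44234192e-03 -1.09233753e-04  9.24156342e+00]
17410 [563.6  79.5 120.3] [array([561.5,  71. ]), array([130.8,  62.5]), np.float64(81.0)]
```

View pics/w12.png

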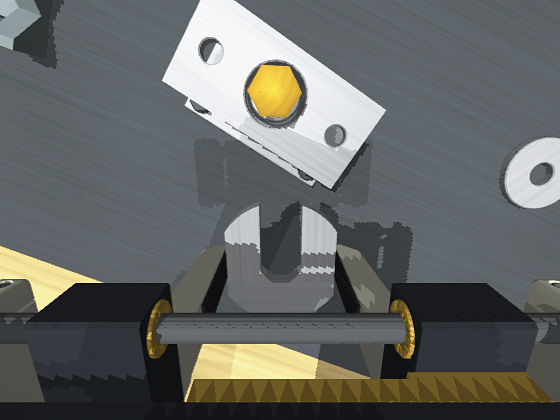

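The view shows the washer held flat with its slot open toward the nut, which is at (274,91). The washer origin is at (475.2,30.1) and the slot azimuth is 23.4°. I'll line it up sideways by 3.5 mm, descend to 2.5 mm above the plate, and go part way in.

Request:
arm_command:
  moves:
    - [[0, 10, -3.5], [0, 0, 0], -1]
    - [[0, 12, 0], [0, 0, 0], -1]
    - [[0, 8, 0], [0, 0, 0], -1]
    - [[0, 2.5, 0], [0, 0, 0], -1]
    - [[0, 0, 0], [0, 0, 0], -1]
    - [[-10, 0, 0], [0, 0, 0], -1]
    - [[-10, 0, 0], [0, 0, 0], -1]
    - [[-5, 0, 0], [0, 0, 0], -1]
    - [[0, 0, 0], [0, 0, 0], -1]
    - [[0, 0, 0], [0, 0, 0], -1]
    - [[0, 0, 0], [0, 0, 0], -1]

```text
t: 40.15
eef_pos: [493.7, 45.0, 136.5]
orientation: [-0.144, 0.146, -0.692, 0.693]
ft_force: [0.1, 0.8, -3.4]
finger_gap: 0.685
```

```bash
cat >w.py <<'E'
from h import *
p,R=cur();g=p-5*R[:,1];print(g,'yaw',np.degrees(np.arctan2(R[1,2],R[0,2])),R[:,1].round(4),read_state()['ft_force'])
c=capture('wrist');nut(c)
P=cloud(c);d=np.hypot(P[...,0]-g[0],P[...,1]-g[1]);b=P[(d<38)&(abs(P[...,2]-g[2]+9)<5)];z=np.median(b[:,2]);print('z',z)
washer(c,g[0],g[1],z);obj(c,561,71,75,117,123)
E
python3 w.py
```

```text
[493.7312304   44.96964185 141.51600019] yaw -66.32607105081159 [-0.0018 -0.0019 -1.    ] [ 0.13448947  0.77830843 -3.44674592]
nut n 2634 circle 561.3 71.5 r 15.2 med [562.   71.6 146.6] px 254 316 110 168
z 132.25486425166667
washer n 8140 xy [495.8  44.9] slot az 23.8 res 63.0 area 3144.0
21838 [565.7  84.7 120.3] [array([543.1,  73.9]), array([130.9,  99.3]), np.float64(81.0)]
```

Request:
arm_command:
  moves:
    - [[-10, 0, 2], [0, 0, 0], -1]
    - [[-10, 0, 0], [0, 0, 0], -1]
    - [[-8, 0, 0], [0, 0, 0], -1]
    - [[0, 0, 0], [0, 0, 0], -1]
    - [[0, 0, 0], [0, 0, 0], -1]
    - [[0, 0, 0], [0, 0, 0], -1]

```text
t: 40.8
eef_pos: [520.1, 54.4, 136.3]
orientation: [-0.144, 0.146, -0.692, 0.693]
ft_force: [0.1, -1.0, -3.0]
finger_gap: 0.683
```

```bash
python3 w.py
```

```text
[520.1122227   54.40029011 141.32387756] yaw -66.32309581495814 [-0.0021 -0.002  -1.    ] [ 0.10527249 -1.02630729 -3.02375908]
nut n 2224 circle 561.7 71.6 r 15.0 med [562.6  71.9 146.6] px 251 311 168 221
z 132.07517096833067
washer n 8126 xy [522.   54.2] slot az 23.7 res 71.0 area 3151.0
16395 [571.   92.5 120.3] [array([551.7,  72.2]), array([130.8,  81.4]), np.float64(81.0)]
```

Laterally lined up (0 mm off) with 43 mm to go. I'll slide it home.

Request:
arm_command:
  moves:
    - [[-8, 0, 0], [0, 0, 0], -1]
    - [[-8, 0, 0], [0, 0, 0], -1]
    - [[-8, 0, 0], [0, 0, 0], -1]
    - [[-7, 0, 0], [0, 0, 0], -1]
    - [[-5, 0, 0], [0, 0, 0], -1]
    - [[-3, 0, 0], [0, 0, 0], -1]
    - [[-2, 0, 0], [0, 0, 0], -1]
    - [[0, 0, 0], [0, 0, 0], -1]
    - [[0, 0, 0], [0, 0, 0], -1]

```text
t: 41.75
eef_pos: [557.9, 70.8, 136.4]
orientation: [-0.144, 0.146, -0.692, 0.693]
ft_force: [-0.1, 0.5, -3.3]
finger_gap: 0.685
```

```bash
python3 w.py
```

```text
[557.89051308  70.85782019 141.4143952 ] yaw -66.32817125993769 [-0.0016 -0.0019 -1.    ] [-0.11158017  0.52122836 -3.30823054]
nut n 1759 circle 561.6 71.5 r 15.0 med [563.6  72.2 146.6] px 253 308 241 291
z 132.14829795759061
washer n 7357 xy [559.1  70.4] slot az 23.8 res 247.0 area 2896.0
7539 [579.3 109.8 120.2] [array([564.6,  70.4]), array([133.2,  64.5]), np.float64(84.3)]
```

Request:
arm_command:
  moves:
    - [[-1.5, 0, 0], [0, 0, 0], -1]
    - [[0, 1, 0], [0, 0, 0], -1]
    - [[0, 0.6, 0], [0, 0, 0], -1]
    - [[0, 0, 0], [0, 0, 0], -1]

```text
t: 42.2
eef_pos: [559.4, 71.6, 134.7]
orientation: [-0.144, 0.146, -0.692, 0.693]
ft_force: [-0.3, 0.5, -2.4]
finger_gap: 0.681
```

Request:
arm_command:
  moves:
    - [[0, 0.5, 0], [0, 0, 0], -1]
    - [[0, 0, 0], [0, 0, 0], -1]

```text
t: 42.4
eef_pos: [559.5, 71.6, 134.5]
orientation: [-0.145, 0.146, -0.692, 0.693]
ft_force: [-0.7, -0.9, -1.6]
finger_gap: 0.683
```

Request:
arm_command:
  moves:
    - [[0, 0, 0], [0, 0, 0], -0.1]
    - [[0, 0, 0], [0, 0, 0], 0.5]
    - [[0, 0, 0], [0, 0, 0], 1]
    - [[0, 0, 0], [0, 0, 0], 1]
    - [[0, 0, 0], [0, 0, 0], 1]
    - [[0, 0, 0], [0, 0, 0], 1]
    - [[0, -10, 0], [0, 0, 0], 1]
    - [[0, -30, 0], [0, 0, 0], 1]
    - [[0, -40, 0], [0, 0, 0], 1]
    - [[20, -40, 0], [0, 0, 0], 1]
    - [[20, 0, 0], [0, 0, 0], 1]
    - [[0, 0, 0], [0, 0, 0], 1]
    - [[0, 0, 0], [0, 0, 0], 1]
    - [[0, 0, 0], [0, 0, 0], 1]

```text
t: 43.8
eef_pos: [523.4, 56.3, 253.8]
orientation: [-0.145, 0.146, -0.692, 0.692]
ft_force: [-0.1, 1.0, -0.4]
finger_gap: 1.001
```

```bash
python3 -c "
from h import *
s=read_state();print(s['t'],s['eef_pos'],s['ft_force'])
c=capture('wrist');nut(c);washer(c,561,71,130);obj(c,561,71,50,126,134);obj(c,561,71,75,117,123)
P=cloud(c);b=P[(np.hypot(P[...,0]-561,P[...,1]-71)<38)&(abs(P[...,2]-130)<3)];print('plane',np.linalg.lstsq(np.c_[b[:,:2]-[561,71],np.ones(len(b))],b[:,2],rcond=None)[0])
t=capture('top')
for x,y,r,lo,hi in((606,-211,50,9,25),(446,-338,70,9,25),(706,247,40,25,60),(661,437,75,9,40),(730,-297,60,25,60),(774,20,60,25,60)):
  obj(t,x,y,r,lo,hi);obj(dict(np.load('top0.npz')),x,y,r,lo,hi)
cv2.imwrite('pics/w13.png',c['img'])
"
```

```text
43.8 [523.35353778  56.31611854 253.82609193] [-0.12247638  1.02760432 -0.37321275]
nut n 726 circle 561.9 71.2 r 14.9 med [562.2  71.7 146.5] px 265 298 152 183
washer n 3214 xy [560.2  70.9] slot az 23.9 res 105.0 area 2884.0
3214 [556.2  65.9 130.3] [array([560.2,  70.9]), array([70.8, 64. ]), np.float64(23.7)]
4616 [569.3  89.9 120.3] [array([563.2,  70.5]), array([130.2,  66.3]), np.float64(81.1)]
plane [ 3.79141485e-04 -5.93853769e-04  1.30277564e+02]
345 [ 606.1 -209.6   14.6] [array([ 611.9, -209.2]), array([86. , 91.6]), np.float64(38.5)]
324 [ 605.6 -212.1   14.4] [array([ 606.6, -210. ]), array([84.2, 75.6]), np.float64(64.0)]
568 [ 445.1 -335.8   14.5] [array([ 445.4, -342. ]), array([131.1, 109. ]), np.float64(16.9)]
581 [ 445.2 -335.8   14.7] [array([ 447.7, -335.9]), array([128.9, 128.1]), np.float64(44.1)]
24 [707.  267.2  44.4] [array([707.7, 266.8]), array([ 9.6, 36.7]), np.float64(85.9)]
108 [706.2 246.1  41.4] [array([705.8, 246.7]), array([49.5, 47.2]), np.float64(44.7)]
658 [655.3 434.4  22.5] [array([659. , 436.7]), array([133.9, 140.7]), np.float64(31.8)]
659 [655.7 435.3  22.3] [array([662.5, 436.7]), array([145. , 129.2]), np.float64(75.0)]
122 [ 727.7 -320.3   30.1] [array([ 726.9, -297.1]), array([ 23.5, 117.6]), np.float64(5.2)]
121 [ 728.1 -320.2   30.1] [array([ 726.5, -301.1]), array([ 23.2, 110.6]), np.float64(5.9)]
268 [772.1  21.3  46. ] [array([774.1,  19.9]), array([ 27.8, 118. ]), np.float64(0.4)]
265 [772.   21.3  45.4] [array([773.6,  20. ]), array([117.5,  28.2]), np.float64(89.1)]
```

```bash
python3 -c "
from workcell import *
print(job_done())"
```

```text
the job is handed in; nothing more can be done
None
```

The jig is loaded and handed in at about 44 s of the 72 s allowed, with only the nut left to do up. The handover gives no verdict.

**What I did:** I lifted the sleeve out of the V-blocks, stood it on the bench steel, let go, took it again by its top end and seated it over the mandrel. The bored plate went on next, in line with the base, and then the slotted washer slid in under the nut.

**Last wrist camera measurements:**

| Part | Off the mandrel axis | Top height (expected) | Other |
|---|---|---|---|
| Sleeve | about 1.5 mm | 110.0 mm (110) | Measured before the plate went on |
| Plate | about 1 mm | 120.3 mm (120) | Long side within 0.5° of the base's; flat |
| Washer | about 1.5 mm | 130.3 mm (130) | Flat, slot around the neck |

The gripper is open and well clear of everything.

**Checks that failed or were incomplete:**
- **Offcut:** the arm partly hid it in the last top view, so I could not confirm its place; the arm never worked near it. The other bystanders measured within 2–3 mm of their starting places.
- **Final picture:** I had used up the viewing limit, so the final check is from depth measurements only.
- **Sleeve tilt:** the first tilt ran two wrist joints (5 and 6) right to their limits, one reading 0.001 rad over. I backed off and used a different yaw.
- **Sleeve regrip:** the first grip on the top end was about 5 mm off the pad centre, so I opened and gripped again.

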